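# Make up the weighing kit and the inspection kit

### The job

Make up two kits from the loose things in the middle of the bench (not the jar back by the wash bottle): the blue tray gets the steel weight, the larger white-capped jar and the short black nut driver; the orange tray gets the black eye loupe and the smaller black-capped jar. Stand the weight, the jars and the loupe upright on the floor of a square compartment, one to a compartment, and lay the nut driver flat along the long raised groove of the blue tray. Set everything down gently rather than dropping it, and leave the brass weight and the marker pen where they are.

Things in the scene. Friction and masses are not known exactly. Their poses are not given: they have to be found in the camera images.
- blue_tray: Blue kit tray, fixed, 111 (x) by 133 (y) mm, walls 14 mm high, 3 mm thick. Origin: centre of its underside, z up. Two square compartments, 62x62 mm inside with grey felt pads, floor 3 mm up, centred at x=+21.5, y=+32.5 and -32.5 mm. Along its -x side one tool groove, 40 mm wide, 127 mm long along y, centred at x=-32.5, y=0; its bed is 10 mm up, so its walls stand 4 mm above the bed.
- orange_tray: Orange kit tray, fixed, 111 (x) by 133 (y) mm, walls 14 mm high, 3 mm thick. Origin: centre of its underside, z up. Two square compartments, 62x62 mm inside with grey felt pads, floor 3 mm up, centred at x=+21.5, y=+32.5 and -32.5 mm. Along its -x side one tool groove, 40 mm wide, 127 mm long along y, centred at x=-32.5, y=0; its bed is 10 mm up, so its walls stand 4 mm above the bed.
- steel_weight_mid (a point): Silver-grey steel calibration weight, standing; 30 mm across, 42 mm high with a narrower knob at the top (straight sides on the lower 25 mm), 0.2 kg. Point at its centre, half-way up; z is its axis.
- white_jar_mid (a point): Larger screw-cap jar with a WHITE cap, standing in the work area (a similar jar by the wash bottle at the back right is not meant); 40 mm across, 42 mm high, 0.05 kg. Point at its centre, half-way up; z is its axis.
- black_jar_mid (a point): Smaller screw-cap jar with a BLACK cap, standing; 34 mm across, 36 mm high, 0.05 kg. Point at its centre, half-way up; z is its axis.
- loupe_mid (a point): Black eye loupe, a cup standing on its narrow end with a thin white ring round it; 41 mm across the wide top, tapering downward, 34 mm high, 0.03 kg. Point at its centre, half-way up; z is its axis.
- nut_driver_mid (a point): Short black nut driver (plain black round bar with a thicker end), lying flat; 75 mm long along its y axis, 12 mm thick at the head and about 9 mm at the barrel, 0.03 kg. Point at its middle, 6 mm above what it lies on.
- brass_weight_mid (a point): Small brass (yellow) calibration weight, 19 mm across, 27 mm high, standing behind the work. Not part of either kit. Point half-way up.
- marker_mid (a point): White marker pen with a black cap, 137 mm long along its y axis, 12 mm thick, lying behind the work. Not part of either kit. Point at its middle.
Not all that is in view belongs to the job. What is shaped like the part that bears black_jar_mid but turquoise is not meant.

How it is judged:
By the outcome, as a careful person would: the job done as asked, in the order asked, and still so for the second after the job is handed in, with the robot touching nothing.
It also fails if it takes over 112 s, if anything falls off the work surface, if the arm or the gripper's body presses on something with over 40 N, if the wrist force passes 120 N, or if a joint passes its speed limit or range.

### The arm

A 7-joint arm with a two-finger parallel gripper is mounted at the origin on a cart in front of the work surface, level with it; the furniture and walls round the work are solid. World frame = base frame: x ahead of the robot, y to its left, z up, the work surface at z = 0. Lengths are in m, angles in rad, forces in N, time in s.
With the tool pointing down it reaches from about 0.425 to 0.975 m from the base axis. Payload 16.7 kg.
Tool frame: the origin (TCP) lies between the finger pads; the fingertips stand 17 mm ahead of it and the grasp point (between the pads) lies 2 mm behind it; z points along the fingers, x is the direction in which the jaws open and shut, and the axes are right-handed (so a half turn about z gives the same grasp; the last joint's range is limited). The gripper opens to 85 mm and grips with 20 to 120 N. Pads are 22 mm wide; open, the fingers measure 114 mm over their backs; the gripper's body (76 mm by 85 mm) begins 54 mm behind the grasp point. The pads swing forward as they close: fully open they stand 13 mm farther back than shut.
Start: joints at [-1.343, 0.426, 0.074, 1.606, -0.034, 1.111, -0.067], TCP at [0.248, 0.628, 0.22] pointing down, gripper open.
Joint ranges: [-2.85, 2.85], [-0.5, 2.14], [-1.23, 1.37], [0.21, 2.46], [-1.02, 4.16], [0.16, 2.05], [-2.73, 2.73]. Speed limits (rad/s): [1.89, 1.89, 2.39, 2.39, 3.01, 3.01, 3.01].

### API

Orientations are given as a 3x3 rotation matrix whose columns are the frame's x, y, z axes.
In Python, from bench import manip, camera, calibration gives the robot as it stands.
- The arm moves only by the shell command python3 -m handwheel 'ROWS' [FORCE]. ROWS is JSON, a list of rows, each a list of 3 entries, a list of its own where there are three numbers: the finger opening in mm, from 0 to 85.4, then the shift along the tool's x, y, z in mm, then the turn about the tool's z in degrees. A call has 1 to 10 rows; each row shifts and turns the pose as measured when the row begins, along the tool's axes as they then stand; what a row does not reach is not made up. A row lasts 1/10 s, in which the tool goes at most 50 mm and 8.59 degrees, less where a joint would pass 70% of its speed; a pose out of reach is approached as far as the arm can. A call is refused whole if a number of a shift passes 50 or a number of a turn 8.59, either way. A call with a gripper value outside its range is refused whole. The fingers move at their own pace and stop on an object; FORCE is the grip in N (left out, the last holds). Time passes only in rows, so rows that do not move let the fingers close. It gives the time, the measured TCP pose, the force and the opening at its end, in the units of the state.
- manip.state(): the state, without advancing time (a new reading comes with each control period).
- camera(name): name is "side" or "top" or "wrist"; returns (picture, depth): 400x640x3 uint8, red, green, blue; 400x640 float32, m along the optical axis (not along the pixel's ray), 0 where there is no reading.
- calibration(name): a dict with "fx", "fy", "cx", "cy" (pixels), "R" (3x3) and "t" (3): a world point X has camera coordinates R X + t. Camera axes: x right, y down, z forward; pixel columns grow to the right and rows downward; lengths in m; the calibration is good to about 2 mm. A picture is of the moment at which its call begins: read the wrist's pose just before it. calibration takes no time and is no camera call; for the wrist camera it gives the pose at the moment of the call.
- manip.hand_in(): hands the job in, once; it reports no verdict.
The state is a dict: "time_s": time; "joint_positions": joint angles; "qvel": joint speeds; "effort": joint torques, N m; "eef_pos": TCP position; "tool_rot": TCP orientation; "contact_force": force on the tool from outside, world axes, zero at the start; "torque": the same for the moment, N m; "gripper_width": finger opening in m.
Only numpy, scipy, OpenCV 4.12 (cv2) and the standard library are available. Lean on these libraries where they do the work, as an engineer would, in place of code of your own. Each camera call takes 0.05 s, during which the arm holds its last target. There are 200 camera calls.

## Working session

There is one attempt and no reset: what is moved stays moved. The work goes in short steps, Python scripts to look and compute and a shell command to move; the robot and the scene stay as the last step left them, time stands still between calls to the robot, and variables do not carry over. Pictures are saved under pics/ and viewed, about 12 in all and at most 16, crops included, and the job is handed in when it is done.

```bash
mkdir -p pics; ls
python3 - <<'E'
from bench import manip,camera,calibration
import cv2,numpy as np
s=manip.state(); print(s)
for n in ("top","side"):
    p,d=camera(n); cv2.imwrite(f"pics/{n}0.png",p[:,:,::-1]); np.savez(f"pics/{n}0.npz",p=p,d=d,**calibration(n))
    print(n,calibration(n))
E
```

```text
pics
{'time_s': 0.0, 'joint_positions': array([-1.34350026,  0.42672239,  0.07385878,  1.60660391, -0.03411697,
        1.11076728, -0.06709696]), 'qvel': array([-1.90773125e-03,  5.74624716e-04,  5.46588200e-04,  7.03732929e-04,
       -2.21488043e-04,  9.66424400e-04,  9.80021468e-05]), 'effort': array([-5.98713996e-06, -9.49827147e+01,  3.76070693e+00, -4.63519049e+01,
        1.92740938e-02,  1.00340164e-02,  2.53519318e-05]), 'eef_pos': array([0.24823803, 0.62725683, 0.2192186 ]), 'tool_rot': array([[ 3.67983169e-01,  9.29832373e-01, -3.81996605e-04],
       [ 9.29831626e-01, -3.67983359e-01, -1.18101194e-03],
       [-1.23871153e-03,  7.93999915e-05, -9.99999230e-01]]), 'contact_force': array([-0.66436523,  0.23482486, -0.41117731]), 'torque': array([ 0.01618482, -0.03303614, -0.00837245]), 'gripper_width': 0.08530093799720631}
top {'fx': 513.4042476758204, 'fy': 513.4042476758204, 'cx': 318.3691450883029, 'cy': 200.36132066492624, 'R': array([[-0.002741  , -0.99999533, -0.00134956],
       [-0.99837034,  0.00281347, -0.05699787],
       [ 0.0570014 ,  0.00119113, -0.99837339]]), 't': array([-0.13068791,  0.60399567,  1.23318036])}
side {'fx': 380.9597603016871, 'fy': 380.9597603016871, 'cx': 324.8102371274994, 'cy': 198.85826327338802, 'R': array([[ 0.99664605, -0.07938494, -0.01986661],
       [-0.06409829, -0.60637761, -0.79258917],
       [ 0.05087297,  0.79120429, -0.60943229]]), 't': array([-0.62346309, -0.02314218,  0.94837396])}
```

View pics/top0.png

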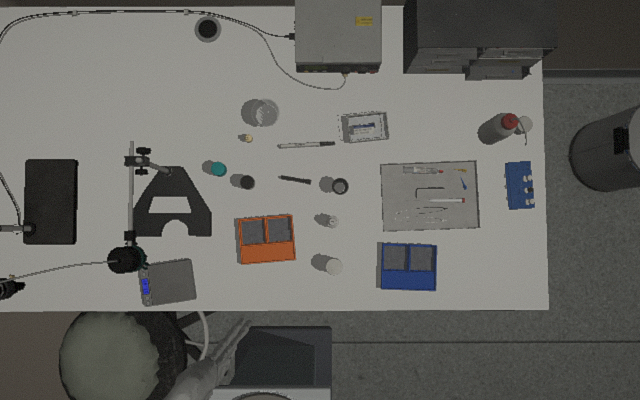

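View pics/side0.png

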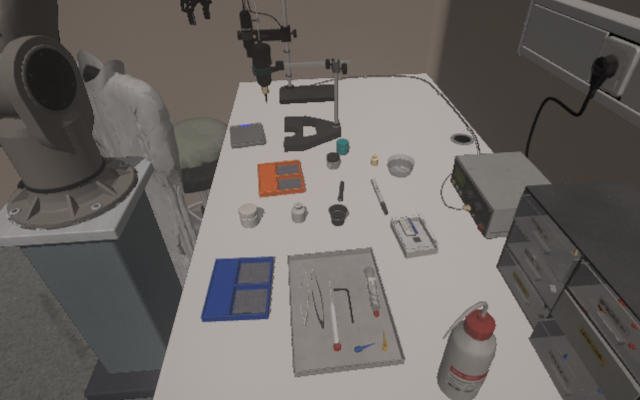

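The top view shows the orange tray at (266,238), blue tray (407,266), black jar (245,182), driver (295,180), loupe (340,186), steel weight (330,221) and white jar (330,265). The turquoise jar is at (218,169), and the side view agrees.

```bash
cat > h.py <<'E'
import numpy as np,cv2
def cloud(d,c):
    v,u=np.indices(d.shape); P=np.stack([(u-c["cx"])/c["fx"]*d,(v-c["cy"])/c["fy"]*d,d],-1)
    return (P-c["t"])@c["R"]      # world points per pixel
E
python3 - <<'E'
import numpy as np,cv2
from h import cloud
cl={}
for n in("top","side"):
    f=np.load(f"pics/{n}0.npz"); p,d=f["p"],f["d"]; W=cloud(d,f); W[d==0]=np.nan
    x,y,z=W[...,0],W[...,1],W[...,2]
    tab=(x>.3)&(x<.75)&(y>-.35)&(y<.2)
    zb=np.nanmedian(z[tab]); print(n,"table z",zb)
    z=z-zb
    m=(tab&(z>.006)&(z<.08)).astype(np.uint8)
    k,lab,st,ce=cv2.connectedComponentsWithStats(m)
    for i in range(1,k):
        if st[i,4]<15: continue
        q=lab==i; X=np.c_[x[q],y[q],z[q]]; zt=np.percentile(X[:,2],95)
        t=X[X[:,2]>zt-.006]
        r=cv2.minAreaRect((X[:,:2]*1000).astype(np.float32))
        print(n,ce[i].round(),st[i,4],"ztop %.3f"%zt,"topmean",t.mean(0).round(4),"rect",np.round(r[0]),np.round(r[1]),round(r[2],1),"rgb",np.median(p[q],0))
E
python3 - <<'E'
import cv2
p=cv2.imread('pics/top0.png')[150:300,190:450]
cv2.imwrite('pics/c1.png',cv2.resize(p,None,fx=3,fy=3,interpolation=cv2.INTER_CUBIC))
E
```

```text
top table z 0.00012572357968575315
top [354. 141.] 15 ztop 0.028 topmean [ 0.7481 -0.2177  0.0279] rect [ 749. -221.] [ 2. 22.] 3.9 rgb [105. 104.  97.]
top [307. 144.] 191 ztop 0.013 topmean [ 0.7425 -0.1043  0.0098] rect [ 742. -105.] [ 10. 133.] 2.6 rgb [109. 108. 102.]
top [219. 169.] 182 ztop 0.039 topmean [0.6806 0.1105 0.0362] rect [682. 111.] [35. 32.] 40.4 rgb [ 41. 101.  98.]
top [393. 164.] 39 ztop 0.018 topmean [ 0.694  -0.3159  0.0155] rect [ 694. -316.] [ 5. 66.] 5.7 rgb [97. 96. 92.]
top [405. 170.] 36 ztop 0.025 topmean [ 0.6782 -0.3427  0.0233] rect [ 678. -345.] [10. 20.] 88.0 rgb [103.  102.5  98. ]
top [195. 210.] 1203 ztop 0.024 topmean [0.5814 0.1677 0.0214] rect [601. 165.] [167.  69.] 0.5 rgb [44. 44. 42.]
top [381. 180.] 18 ztop 0.018 topmean [ 0.6568 -0.2856  0.0151] rect [ 655. -286.] [42.  2.] 1.0 rgb [103.  101.   96.5]
top [247. 182.] 171 ztop 0.039 topmean [0.6483 0.0391 0.036 ] rect [648.  40.] [33. 32.] 7.6 rgb [44. 43. 41.]
top [296. 179.] 105 ztop 0.014 topmean [ 0.6553 -0.0826  0.0109] rect [656. -76.] [73. 11.] 81.6 rgb [48. 47. 44.]
top [340. 185
[... 1828 characters left out ...]
p 0.042 topmean [ 0.5531 -0.1683  0.0408] rect [ 553. -170.] [25. 29.] 88.8 rgb [136. 129. 126.]
side [337. 213.] 289 ztop 0.033 topmean [ 0.6381 -0.1814  0.0315] rect [ 638. -185.] [40. 39.] 51.2 rgb [63. 59. 58.]
side [391. 224.] 16 ztop 0.017 topmean [ 0.7492 -0.2181  0.015 ] rect [ 749. -219.] [ 2. 17.] 6.3 rgb [111.5 107.  103. ]
side [332. 255.] 404 ztop 0.016 topmean [ 0.6161 -0.2966  0.0132] rect [ 613. -318.] [167.  65.] 1.7 rgb [119. 114. 111.]
side [231. 270.] 870 ztop 0.014 topmean [ 0.4225 -0.3143  0.0105] rect [ 444. -318.] [ 67. 112.] 88.1 rgb [ 53.  69. 121.]
side [368. 269.] 57 ztop 0.023 topmean [ 0.6788 -0.3447  0.0203] rect [ 680. -345.] [21.  9.] 7.2 rgb [117. 112. 110.]
```

View pics/c1.png

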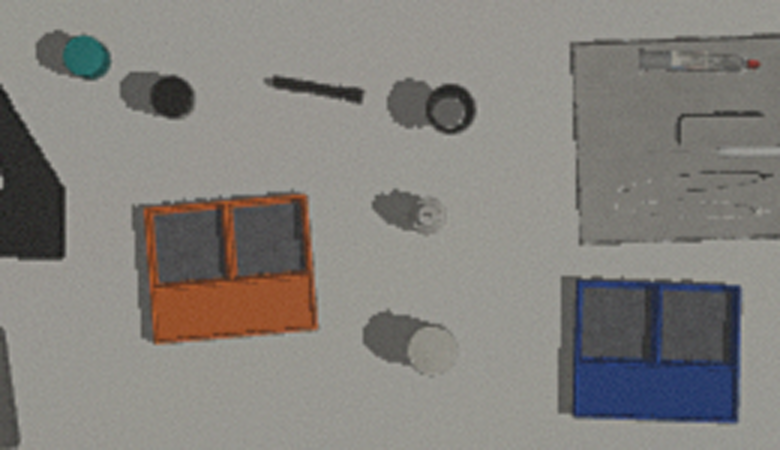

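Next I need the blue tray's pose, finer tray yaws, and the heights of obstacles between the start pose (y=0.63) and the work.

Run:
```python
import numpy as np,cv2
from h import cloud
for n in("top","side"):
    f=np.load(f"pics/{n}0.npz"); p,d=f["p"].astype(int),f["d"]; W=cloud(d,f); W[d==0]=np.nan
    x,y,z=np.moveaxis(W,-1,0); z=z+(0.0013 if n=="side" else 0)
    for name,m in(("blue",(p[...,2]>p[...,0]+25)&(y>-.42)&(y<-.2)&(x<.6)),("orange",(p[...,0]>p[...,2]+45)&(abs(y)<.1)&(x<.62))):
        q=m&(z>.007)&(z<.02); X=(W[q][:,:2]*1000).astype(np.float32)
        r=cv2.minAreaRect(X); g=cv2.fitEllipse(X)
        print(n,name,np.round(r[0],1),np.round(r[1],1),round(r[2],2),np.median(z[q]))
    # obstacle heights grid: max z per 50 mm cell
    if n=="top":
        for hx in np.arange(.15,.95,.05):
            print("%.2f"%hx,[int(np.nan_to_num(np.nanmax(np.where((abs(x-hx-.025)<.025)&(abs(y-hy)<.025),z,np.nan),initial=-1))*1000) for hy in np.arange(.75,-.5,-.05)])
```

```text
top blue [ 441.9 -351.6] [134.1 110.5] 87.84 0.010487707174354965
top orange [509.7  -5.7] [110.6 133.4] 4.96 0.010937382502593648
0.15 [-164, -123, -1000, -160, -64, -44, -42, -44, -56, -79, -151, 196, 205, 186, 0, 1, 0, 0, 1, -646, -731, -731, -735, -734, -734]
0.20 [-143, -123, -1000, -164, -63, -41, -45, -57, -61, -85, -153, 154, 196, 177, -740, -742, -740, -738, -739, -737, -738, -739, -740, -735, -735]
0.25 [-135, -119, -1000, -1000, -71, -51, -51, -58, -70, -118, -155, -1000, -1000, -1000, -1000, -1000, -1000, -1000, -1000, -1000, -1000, -1000, -1000, -1000, -1000]
0.30 [-1000, -120, 5, 6, 6, 10, 6, 5, 4, 15, 6, 4, 4, 5, 6, 4, 6, 8, 3, 5, 7, 5, 7, 5, 4]
0.35 [-1000, -1000, 3, 6, 7, 237, 7, 8, 7, 23, 22, 21, 21, 7, 7, 6, 6, 6, 8, 6, 6, 17, 17, 18, 7]
0.40 [-1000, -1000, 6, 6, 7, 255, 6, 369, 6, 22, 258, 22, 18, 6, 16, 6, 6, 6, 46, 47, 6, 19, 18, 18, 5]
0.45 [-1000, -1000, 7, 11, 20, 20, 13, 369, 366, 353, 318, 205, 6, 6, 19, 18, 19, 12, 46, 47, 7, 19, 17, 19, 6]
0.50 [-1000, -1000, 5, 67, 157, 27, 24, 5, 5, 26, 216, 25, 27, 7, 17, 18, 18, 6, 46, 29, 7, 18, 19, 19, 19]
0.55 [-10
[... 236 characters left out ...]
 25, 24, 6, 6, 6, 222, 215, 34, 42, 40, 35, 13, 16, 35, 34, 7, 23, 28, 23, 18]
0.70 [-1000, -1000, 6, 24, 24, 23, 20, 7, 8, 6, 211, 203, 6, 8, 20, 7, 13, 14, 15, 28, 28, 6, 10, 6, 9]
0.75 [-1000, -1000, 7, 7, 7, 5, 7, 7, 8, 9, 6, 8, 8, 7, 31, 37, 35, 6, 6, 31, 36, 28, 8, 6, 7]
0.80 [-1000, -1000, 8, 6, 7, 6, 8, 6, 6, 7, 6, 6, 6, 7, 35, 36, 39, 6, 7, 27, 33, 29, 7, 6, 5]
0.85 [-1000, -1000, 6, 8, 7, 7, 6, 6, 7, 6, 11, 6, 7, 6, 7, 32, 6, 12, 26, 31, 6, 7, 7, 6, 6]
0.90 [-1000, -1000, 5, 6, 7, 5, 7, 6, 5, 6, 7, 7, 6, 7, 7, 6, 10, 91, 95, 98, 94, 90, 194, 194, 194]
side blue [ 443.5 -352.9] [135.1 110.6] 87.34 0.009909991099504715
side orange [510.6  -6.8] [110.6 138.9] 4.75 0.010037682377482243
```

Run:
```python
import numpy as np
from h import cloud
f=np.load("pics/side0.npz");d=f["d"];W=cloud(d,f);W[d==0]=np.nan;x,y,z=np.moveaxis(W,-1,0)
for hx in np.arange(.15,.95,.05):
    print("%.2f"%hx,[int(np.nan_to_num(np.nanmax(np.where((abs(x-hx-.025)<.025)&(abs(y-hy)<.025),z,np.nan),initial=-1))*1000) for hy in np.arange(.75,-.5,-.05)])
```

```text
0.15 [289, 294, -1000, -1000, -1000, -49, -48, -51, -58, -81, -158, 209, 211, 187, -1, -1, -1, -1, -1, -1000, -1000, -1000, -1000, -1000, -1000]
0.20 [271, 289, -1000, 314, 319, -50, -49, -66, -67, -84, -159, -1000, 193, 171, -1000, -1000, -1000, -1000, -1000, -1000, -1000, -1000, -1000, -1000, -1000]
0.25 [279, 296, 304, 313, -1000, -57, -57, -65, -73, -114, -161, -1000, -1000, -1000, -1000, -1000, -1000, -1000, -1000, -1000, -1000, -1000, -1000, -1000, -1000]
0.30 [288, 289, 0, 0, 0, 0, 0, 1, 0, 0, 0, 0, 0, 0, 0, 0, 0, 0, 0, 1, 0, 0, 1, 0, 0]
0.35 [285, 287, 0, 0, 228, 275, 0, 1, 0, 14, 15, 16, 14, 1, 0, 0, 0, 0, 1, 0, 0, 14, 14, 13, 0]
0.40 [283, 286, 0, 279, 314, 323, 0, 0, 0, 14, 245, 15, 14, 0, 0, 0, 0, 0, 42, 41, 0, 14, 13, 14, 1]
0.45 [281, 284, 2, 271, 221, 0, 0, 0, 352, 350, 320, 200, 0, 1, 13, 13, 13, 13, 41, 43, 1, 13, 14, 14, 1]
0.50 [276, 283, 0, 254, 309, 19, 18, 0, 0, 21, 252, 20, 22, 0, 13, 13, 13, 8, 40, 28, 0, 15, 15, 16, 16]
0.55 [276, 280, 0, 228, 230, 20, 20, 0, 1, 21, 206, 21, 21, 1, 13, 13, 12, 1, 41, 41, 0, 15, 9, 11, 11]
0.60 [273, 279, 2, 17, 19, 20, 19, 0, 0, 21, 216, 22, 21, 0, 35, 33, 1, 10, 33, 33, 1, 15, 6, 12, 12]
0.65 [276, 278, 3, 18, 19, 20, 19, 0, 0, 17, 219, 213, 34, 36, 35, 32, 10, 11, 32, 33, 0, 15, 23, 20, 17]
0.70 [273, 275, 2, 17, 15, 0, 0, 1, 0, 0, 206, 205, 1, 0, 1, 0, 10, 11, 11, 27, 11, 1, 1, 0, 15]
0.75 [272, 274, 0, 1, 0, 0, 0, 0, 0, 1, 0, 0, 1, 0, 25, 32, 31, 1, 7, 27, 28, 26, 0, 1, 1]
0.80 [271, 272, 0, 0, 1, 0, 0, 0, 0, 0, 0, 0, 1, 0, 31, 32, 33, 0, 1, 26, 27, 26, 1, 1, 0]
0.85 [268, 270, 0, 0, 1, 0, 0, 1, 1, 1, 1, 0, 0, 0, 0, 33, 0, 9, 21, 27, 2, 1, 1, 1, 1]
0.90 [266, 269, 2, 0, 1, 1, 0, 0, 0, 0, 0, 1, 0, 0, 0, 1, 5, 87, 90, 90, 90, 87, 190, 190, 190]
```

Obstacles between the start and the work reach about z=0.37 (microscope), so I raise to about 0.5 before crossing. I turn the jaws so that tool x = world x.

```bash
python3 -m handwheel '[[85,[0,0,-35],0],[85,[0,0,-35],0],[85,[0,0,-35],0],[85,[0,0,-35],0],[85,[0,0,-35],0],[85,[0,0,-35],0],[85,[0,0,-35],0],[85,[0,0,-35],0],[85,[0,0,-20],0],[85,[0,0,0],0]]' 40
```

```text
time_s: 1.1
eef_pos: [0.2477, 0.6262, 0.5261]
tool_rot: [[0.368, 0.93, -0.003], [0.93, -0.368, -0.011], [-0.011, 0.001, -1.0]]
contact_force: [0.1, -0.5, 0.3]
gripper_width: 0.0849
```

```bash
python3 -m handwheel '[[85,[-30,26,0],8.55],[85,[-26,30,0],8.55],[85,[-21,34,0],8.55],[85,[-16,37,0],8.55],[85,[-10,39,0],8.55],[85,[-5,40,0],8.55],[85,[1,40,0],8.55],[85,[7,40,0],8.55],[85,[13,38,0],0],[85,[13,38,0],0]]'
```

```text
time_s: 2.1
eef_pos: [0.3761, 0.2349, 0.5185]
tool_rot: [[1.0, -0.012, -0.012], [-0.012, -1.0, -0.023], [-0.011, 0.024, -1.0]]
contact_force: [-0.0, 0.2, -1.3]
gripper_width: 0.0852
```

```bash
python3 -m handwheel '[[85,[15,40,0],0],[85,[20,42,0],0],[85,[20,42,0],0],[85,[20,42,0],0],[85,[20,42,10],0],[85,[20,42,20],0],[85,[20,42,20],0],[85,[10,25,20],0],[85,[5,10,20],0],[85,[0,0,0],0]]'
python3 - <<'E'
from bench import *
import cv2,numpy as np
c=calibration("wrist");p,d=camera("wrist"); cv2.imwrite("pics/w1.png",p[:,:,::-1]); np.savez("pics/w1.npz",p=p,d=d,**c); print(manip.state()["eef_pos"],manip.state()["tool_rot"])
E
```

```text
time_s: 3.1
eef_pos: [0.5187, -0.1127, 0.4262]
tool_rot: [[1.0, -0.017, -0.016], [-0.017, -1.0, -0.024], [-0.016, 0.024, -1.0]]
contact_force: [-0.5, 0.1, -0.6]
gripper_width: 0.085
[ 0.51901493 -0.1120727   0.42752106] [[ 0.9997477  -0.01643389 -0.01531191]
 [-0.01679304 -0.99957972 -0.02362997]
 [-0.01491715  0.02388114 -0.99960351]]
```

View pics/w1.png

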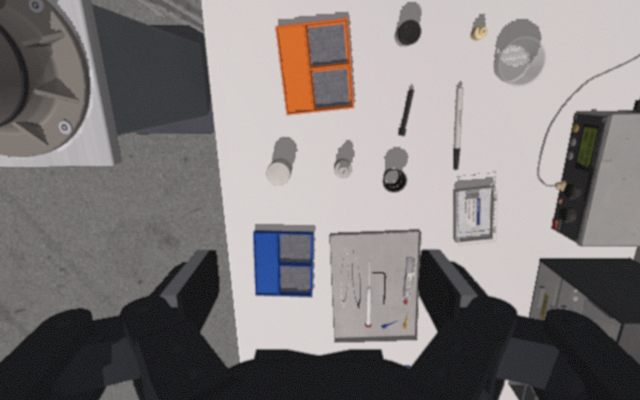

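The wrist view shows all five parts: steel (343,166), white jar (279,172), loupe (394,180), driver (406,110), black jar (408,33). Both trays are visible too. I measure from this one.

```bash
cat >> h.py <<'E'
def blobs(f,lo=.006,hi=.08,box=(.3,.75,-.45,.2)):
    W=cloud(f["d"],f); W[f["d"]==0]=np.nan; x,y,z=np.moveaxis(W,-1,0)
    tab=(x>box[0])&(x<box[1])&(y>box[2])&(y<box[3]); zb=np.nanmedian(z[tab&(abs(z)<.006)]); z=z-zb
    m=(tab&(z>lo)&(z<hi)).astype(np.uint8); k,lab,st,ce=cv2.connectedComponentsWithStats(m); print("zb",zb)
    for i in range(1,k):
        if st[i,4]<40: continue
        q=lab==i; X=np.c_[x[q],y[q],z[q]]; zt=np.percentile(X[:,2],95); t=X[X[:,2]>zt-.006]*1000
        r=cv2.minAreaRect(X[:,:2].astype(np.float32)*1000); r2=cv2.minAreaRect(t[:,:2].astype(np.float32))
        print(ce[i].round(),st[i,4],"zt %.3f"%zt,"all",np.round(r[0],1),np.round(r[1]),round(r[2],1),"top",np.round(r2[0],1),np.round(r2[1]),np.median(f["p"][q],0))
E
python3 - <<'E'
import numpy as np
from h import *
f=np.load("pics/w1.npz"); blobs(f)
W=cloud(f["d"],f);p=f["p"].astype(int);x,y,z=np.moveaxis(W,-1,0)
for name,m in(("blue",(p[...,2]>p[...,0]+25)&(y>-.45)&(y<-.2)&(x<.6)),("orange",(p[...,0]>p[...,2]+45)&(abs(y)<.1)&(x<.62))):
    q=m&(z>.0)&(z<.03); r=cv2.minAreaRect((W[q][:,:2]*1000).astype(np.float32)); print(name,r)
E
```

```text
zb -0.00012899946317219773
[301.  67.] 3142 zt 0.014 all [507.8  -6.2] [112. 133.] 4.9 top [507.8  -6.2] [112. 133.] [210. 107.  44.]
[408.  33.] 553 zt 0.037 all [646.9  39.2] [33. 33.] 81.1 top [647.1  39.4] [33. 32.] [49. 46. 46.]
[458. 128.] 520 zt 0.012 all [ 741.8 -105.2] [ 11. 134.] 2.6 top [ 741.8 -105.2] [ 11. 134.] [162. 156. 153.]
[406. 114.] 276 zt 0.012 all [655.8 -77.2] [75. 12.] 78.6 top [655.8 -77.2] [75. 12.] [59.5 57.  56. ]
[279. 172.] 533 zt 0.043 all [ 444.2 -168.3] [39. 38.] 50.8 top [ 444.2 -168.6] [38. 38.] [193. 185. 180.]
[343. 168.] 282 zt 0.043 all [ 550.3 -166. ] [28. 30.] 0.7 top [ 550.4 -165.5] [16. 16.] [164. 157. 155.]
[396. 182.] 318 zt 0.035 all [ 636.  -184.5] [38. 40.] 4.5 top [ 636.  -184.5] [38. 40.] [54.5 52.  53. ]
[455. 200.] 63 zt 0.017 all [ 747.8 -228. ] [ 4. 38.] 0.7 top [ 747.8 -228. ] [ 4. 38.] [112. 108. 107.]
[273. 264.] 2028 zt 0.014 all [ 440.1 -352.1] [135. 112.] 87.8 top [ 440.1 -352.1] [135. 112.] [ 42.  78. 154.]
[374. 246.] 393 zt 0.016 all [ 612.4 -366.4] [167. 160.] 2.1 top [ 612.4 -366.4] [167. 160.] [119. 114. 114.]
[408. 280.] 415 zt 0.021 all [ 673.5 -389. ] [98. 21.] 85.3 top [ 676.7 -383.1] [85. 18.] [151. 145. 144.]
[346. 289.] 61 zt 0.012 all [ 559.2 -397.5] [95.  8.] 81.8 top [ 559.2 -397.5] [95.  8.] [163. 156. 154.]
[359. 297.] 46 zt 0.012 all [ 582.  -415.1] [ 8. 67.] 0.5 top [ 582.  -415.1] [ 8. 67.] [130.5 124.5 123.5]
[368. 298.] 126 zt 0.013 all [ 602.6 -419.5] [10. 61.] 0.5 top [ 602.6 -419.5] [10. 61.] [185.  179.5 180. ]
blue ((440.49163818359375, -351.63702392578125), (134.06455993652344, 111.03607940673828), 87.73686218261719)
orange ((508.0186767578125, -5.2027587890625), (113.66354370117188, 136.78005981445312), 4.770233631134033)
```

```bash
cat > go.py <<'E'
# usage: go.py x y z [jaw yaw deg], mm world -> total shift in tool axes, mm, and turn about tool z
import sys,numpy as np
from bench import manip
a=[float(v) for v in sys.argv[1:]]; s=manip.state(); R=s["tool_rot"]; p=s["eef_pos"]*1000
yaw=np.degrees(np.arctan2(R[1,0],R[0,0]))
print("t %.1f"%s["time_s"],"at",p.round(1),"shift",(R.T@(np.array(a[:3])-p)).round(1),"yaw %.1f"%yaw,"turn %.1f"%(yaw-(a[3] if len(a)>3 else yaw)),"tilt",R[:2,2].round(3),"F",s["contact_force"].round(1),"w %.1f"%(s["gripper_width"]*1000))
E
python3 go.py 551.5 -166 120 0
```

```text
t 3.1 at [ 519.  -112.1  427.5] shift [ 38.   46.  308.2] yaw -1.0 turn -1.0 tilt [-0.015 -0.024] F [-0.2  0.3 -0.1] w 85.3
```

```bash
python3 -m handwheel '[[55,[4,5,34],0],[55,[4,5,34],0],[55,[4,5,34],0],[55,[4,5,34],0],[55,[4,5,34],0],[55,[4,5,34],0],[55,[4,5,34],0],[55,[4,5,34],0],[55,[4,4,34],0],[55,[0,0,0],0]]'; python3 go.py 551.5 -166 30 0
```

```text
time_s: 4.15
eef_pos: [0.5578, -0.1476, 0.1176]
tool_rot: [[1.0, 0.003, -0.007], [0.003, -1.0, -0.013], [-0.007, 0.013, -1.0]]
contact_force: [-0.2, 0.1, 0.6]
gripper_width: 0.0546
t 4.2 at [ 557.8 -147.6  117.6] shift [-5.7 17.3 87.9] yaw 0.2 turn 0.2 tilt [-0.007 -0.013] F [-0.2  0.1  0.6] w 54.6
```

```bash
python3 -m handwheel '[[55,[-3,8,10],0],[55,[-2,6,10],0],[55,[-1,3,10],0],[55,[0,0,0],0]]'; python3 go.py 551.5 -166 30 0
```

```text
time_s: 4.55
eef_pos: [0.5537, -0.1639, 0.0902]
tool_rot: [[1.0, 0.007, -0.003], [0.007, -1.0, -0.011], [-0.003, 0.011, -1.0]]
contact_force: [-0.0, 0.2, 0.4]
gripper_width: 0.055
t 4.5 at [ 553.7 -163.9   90.2] shift [-2.1  1.4 60.2] yaw 0.4 turn 0.4 tilt [-0.003 -0.011] F [-0.   0.2  0.4] w 55.0
```

```bash
python3 -m handwheel '[[55,[-1,1,15],0],[55,[-1,1,15],0],[55,[0,0,12],0],[55,[0,0,10],0],[55,[0,0,5],0],[55,[0,0,0],0]]'; python3 go.py 551.5 -166 30 0
```

```text
time_s: 5.15
eef_pos: [0.5521, -0.1663, 0.0295]
tool_rot: [[1.0, 0.007, -0.001], [0.007, -1.0, -0.01], [-0.001, 0.01, -1.0]]
contact_force: [0.2, -0.6, -0.5]
gripper_width: 0.055
t 5.2 at [ 552.1 -166.3   29.5] shift [-0.6 -0.3 -0.5] yaw 0.4 turn 0.4 tilt [-0.001 -0.01 ] F [ 0.2 -0.6 -0.5] w 55.0
```

```bash
python3 -m handwheel '[[20,[0,0,0],0],[20,[0,0,0],0],[20,[0,0,0],0],[20,[0,0,0],0],[20,[0,0,0],0],[20,[0,0,0],0]]' 60;  python3 -m handwheel '[[20,[0,0,-8],0],[20,[0,0,-20],0],[20,[0,0,-25],0],[20,[0,0,-25],0],[20,[0,0,0],0]]'; python3 go.py 461.7 -385.4 110 -2.3
```

```text
time_s: 5.75
eef_pos: [0.5531, -0.1664, 0.0309]
tool_rot: [[1.0, 0.007, 0.001], [0.007, -1.0, -0.01], [0.001, 0.01, -1.0]]
contact_force: [0.5, 0.3, -0.2]
gripper_width: 0.0203
time_s: 6.25
eef_pos: [0.5525, -0.1662, 0.1132]
tool_rot: [[1.0, 0.006, -0.0], [0.006, -1.0, -0.011], [-0.001, 0.011, -1.0]]
contact_force: [0.7, -0.8, 0.3]
gripper_width: 0.0204
t 6.2 at [ 552.5 -166.2  113.2] shift [-92.  218.7   5.6] yaw 0.3 turn 2.6 tilt [-0.    -0.011] F [ 0.7 -0.8  0.3] w 20.4
```

Run:
```python
from bench import *
import cv2,numpy as np
from h import *
c=calibration("wrist");p,d=camera("wrist"); cv2.imwrite("pics/w2.png",p[:,:,::-1]); f=dict(p=p,d=d,**c); blobs(f,box=(.42,.68,-.3,-.05))
p,d=camera("side");cv2.imwrite("pics/s2.png",cv2.resize(p[150:260,230:400,::-1],None,fx=4,fy=4))
```

```text
zb -0.0003976686907185927
[234.  47.] 3325 zt 0.014 all [512.7 -59.5] [111.  27.] 4.3 top [512.7 -59.5] [111.  27.] [186.  94.  37.]
[461.  77.] 1296 zt 0.012 all [654.3 -81.9] [65. 12.] 78.7 top [654.3 -81.9] [65. 12.] [44. 42. 41.]
[173. 198.] 3285 zt 0.043 all [ 444.2 -168.4] [39. 39.] 43.1 top [ 443.9 -168.6] [39. 39.] [170. 163. 158.]
[318. 192.] 1420 zt 0.042 all [ 550.6 -165.7] [30. 30.] 49.3 top [ 550.6 -165.8] [17. 18.] [142. 137. 136.]
[434. 223.] 1915 zt 0.034 all [ 635.7 -184.5] [40. 41.] 46.1 top [ 635.7 -184.5] [40. 41.] [28. 27. 27.]
[317. 324.] 412 zt 0.016 all [ 549.9 -289.9] [50. 10.] 12.4 top [ 549.8 -289.8] [50. 10.] [81. 78. 77.]
```

View pics/w2.png

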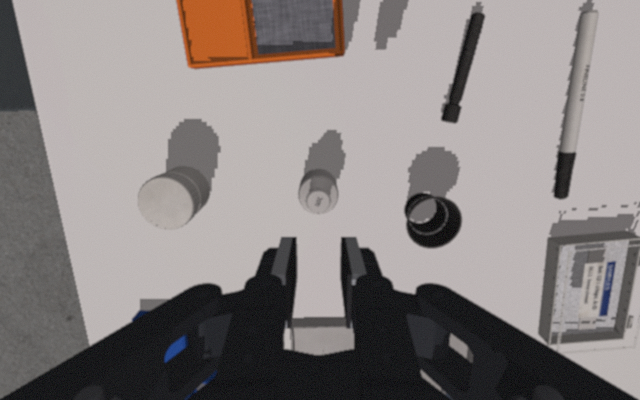

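View pics/s2.png

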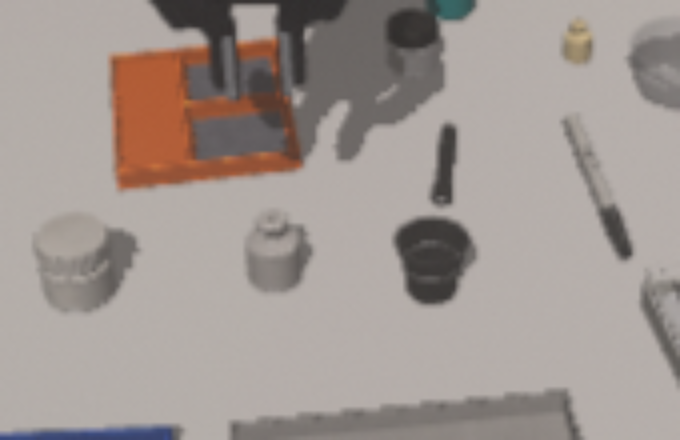

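The wrist view shows the weight still standing at (318,192), with the jaws empty at opening 20, so they closed round the knob. Next I measure where the fingertips really are.

Run:
```python
from bench import *
import numpy as np
from h import *
s=manip.state(); print(s["eef_pos"],s["gripper_width"])
for n in("side","wrist"):
    c=calibration(n);p,d=camera(n);W=cloud(d,c);m=(d>0)&(abs(W[...,0]-.5525)<.07)&(abs(W[...,1]+.166)<.03)&(W[...,2]>.05)&(W[...,2]<.2)
    T=(W[m]-s["eef_pos"])@s["tool_rot"]*1000
    print(n,len(T),np.percentile(T[:,2],[90,99,100]).round(1))
    for a,b in((5,25),(-5,5),(-20,-5)):
        q=T[(T[:,2]>a)&(T[:,2]<b)]
        if len(q): print(a,b,len(q),"x neg",np.percentile(q[q[:,0]<0][:,0],[2,50,98]).round(1) if (q[:,0]<0).any() else "", "x pos",np.percentile(q[q[:,0]>0][:,0],[2,50,98]).round(1)if (q[:,0]>0).any() else "","y",np.percentile(q[:,1],[2,50,98]).round(1))
```

```text
[ 0.55141853 -0.16545033  0.11079873] 0.020205369511948703
side 844 [-28.5 -14.5 -11.2]
-20 -5 37 x neg [-20.1 -12.9  -9. ] x pos [11.6 15.9 23.2] y [-3.8  9.5 12.3]
wrist 32170 [-47.9 -19.3  -9.9]
-20 -5 362 x neg [-24.  -13.8 -11.9] x pos [ 7.9  9.8 19.9] y [-11.6  -8.7   9.4]
```

Run:
```python
from bench import *
import numpy as np
s=manip.state()
for n in("side","wrist"):
    c=calibration(n)
    for z in(17,-11):
        for x in(-12,12):
            P=s["eef_pos"]+s["tool_rot"]@np.array([x,0,z])/1000; q=c["R"]@P+c["t"]; print(n,z,x,(c["fx"]*q[0]/q[2]+c["cx"]).round(),(c["fy"]*q[1]/q[2]+c["cy"]).round())
```

```text
side 17 -12 288.0 184.0
side 17 12 300.0 183.0
side -11 -12 287.0 173.0
side -11 12 299.0 172.0
wrist 17 -12 299.0 232.0
wrist 17 12 344.0 232.0
wrist -11 -12 296.0 255.0
wrist -11 12 348.0 255.0
```

Both cameras put the fingertips about 11 mm behind the reported TCP instead of 17 mm ahead, so the reported z needs about −28 mm. I retry lower, stepping down and checking with the camera.

```bash
python3 -m handwheel '[[50,[0,0,0],0],[50,[0,0,20],0],[50,[0,0,20],0],[50,[0,0,20],0],[50,[0,0,20],0],[50,[0,0,14],0],[50,[0,0,5],0],[50,[0,0,0],0]]'; python3 go.py 551 -166 2 0
cat > tips.py <<'E'
from bench import *
import numpy as np
from h import *
s=manip.state(); c=calibration("side");p,d=camera("side");W=cloud(d,c)
T=(W-s["eef_pos"])@s["tool_rot"]*1000; dark=p.max(-1)<60
m=(d>0)&(abs(T[...,0])<50)&(abs(T[...,1])<14)&(T[...,2]<25)&(T[...,2]>-60)&dark&(W[...,2]>.004)
t=T[m]; print("lowest finger points, tool mm (neg,pos jaw):",[t[(t[:,0]*g>4)][:,2].max().round(1) for g in(-1,1)],"TCP z",(s["eef_pos"][2]*1000).round(1))
cv2.imwrite("pics/tips.png",cv2.resize(p[140:260,200:400,::-1],None,fx=4,fy=4))
E
python3 tips.py
```

```text
time_s: 7.25
eef_pos: [0.5476, -0.1666, 0.003]
tool_rot: [[1.0, 0.005, -0.012], [0.005, -1.0, -0.01], [-0.012, 0.01, -1.0]]
contact_force: [-0.4, -0.6, 0.6]
gripper_width: 0.0498
t 7.2 at [ 547.6 -166.6    3. ] shift [ 3.5 -0.6  0.9] yaw 0.3 turn 0.3 tilt [-0.012 -0.01 ] F [-0.4 -0.6  0.6] w 49.8
lowest finger points, tool mm (neg,pos jaw): [np.float64(-23.2), np.float64(-23.0)] TCP z 3.0
```

View pics/tips.png

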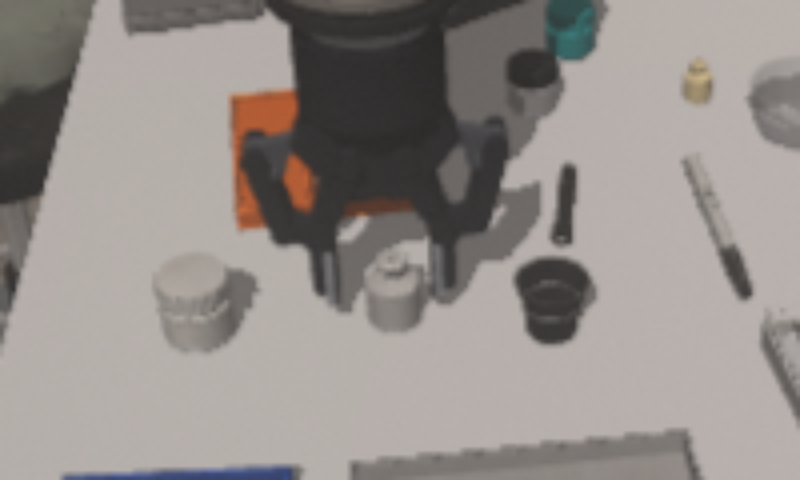

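Run:
```python
from bench import *
import numpy as np
c=calibration("side");C=-c["R"].T@c["t"]
for u,v in((280.5,213.2),(310,213.0)):
    r=c["R"].T@np.array([(u-c["cx"])/c["fx"],(v-c["cy"])/c["fy"],1])
    for y in(-.177,-.166): print(u,y,((C+r*(y-C[1])/r[1])*1000).round(1))
```

```text
280.5 -0.177 [ 516.4 -177.    25.6]
280.5 -0.166 [ 515.4 -166.    16.5]
310 -0.177 [ 579.7 -177.    20.7]
310 -0.166 [ 579.8 -166.    11.6]
```

```bash
python3 -m handwheel '[[50,[2,0,1],0],[50,[1,0,0.5],0],[50,[0,0,0],0],[22,[0,0,0],0],[22,[0,0,0],0],[22,[0,0,0],0],[22,[0,0,0],0],[22,[0,0,0],0],[22,[0,0,0],0]]' 60;  python3 go.py 551 -166 2 0
```

```text
time_s: 8.2
eef_pos: [0.5526, -0.1666, 0.0046]
tool_rot: [[1.0, 0.006, -0.007], [0.006, -1.0, -0.01], [-0.007, 0.01, -1.0]]
contact_force: [1.1, 1.1, -2.3]
gripper_width: 0.0267
t 8.2 at [ 552.6 -166.6    4.6] shift [-1.5 -0.6  2.6] yaw 0.3 turn 0.3 tilt [-0.007 -0.01 ] F [ 1.1  1.1 -2.3] w 26.7
```

```bash
python3 -m handwheel '[[50,[0,0,0],0],[50,[0,0,0],0],[50,[-1,0,0],0],[50,[0,0,5],0],[50,[0,0,5],0],[50,[0,0,3],0],[50,[0,0,0],0]]'; python3 go.py 551 -166 -8 0
python3 - <<'E'
from bench import *
import cv2
p,d=camera("side");cv2.imwrite("pics/s4.png",cv2.resize(p[180:240,250:350,::-1],None,fx=8,fy=8,interpolation=cv2.INTER_CUBIC))
E
```

```text
time_s: 8.9
eef_pos: [0.5515, -0.1667, -0.0096]
tool_rot: [[1.0, 0.006, -0.007], [0.006, -1.0, -0.01], [-0.007, 0.01, -1.0]]
contact_force: [0.1, 0.7, -0.8]
gripper_width: 0.0499
t 8.9 at [ 551.5 -166.7   -9.6] shift [-0.6 -0.7 -1.6] yaw 0.3 turn 0.3 tilt [-0.007 -0.01 ] F [ 0.1  0.7 -0.8] w 49.9
```

View pics/s4.png

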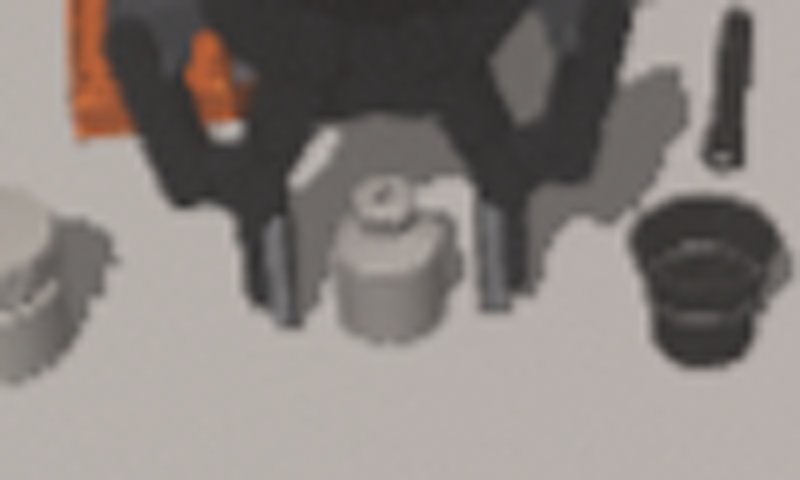

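```bash
python3 -m handwheel '[[50,[0,0,-2],0],[50,[0,0,-1],0],[25,[0,0,0],0],[25,[0,0,0],0],[25,[0,0,0],0],[25,[0,0,0],0],[25,[0,0,0],0],[25,[0,0,0],0]]' 60;  python3 go.py 551 -166 2 0;python3 - <<'E'
from bench import *
import cv2
p,d=camera("side");cv2.imwrite("pics/s5.png",cv2.resize(p[180:240,250:350,::-1],None,fx=8,fy=8,interpolation=cv2.INTER_CUBIC))
E
```

```text
time_s: 9.75
eef_pos: [0.5516, -0.1668, -0.0056]
tool_rot: [[1.0, 0.006, -0.007], [0.006, -1.0, -0.01], [-0.007, 0.01, -1.0]]
contact_force: [-0.6, 0.3, -0.3]
gripper_width: 0.0278
t 9.8 at [ 551.6 -166.8   -5.6] shift [-0.6 -0.7 -7.6] yaw 0.3 turn 0.3 tilt [-0.007 -0.01 ] F [-0.6  0.3 -0.3] w 27.8
```

View pics/s5.png

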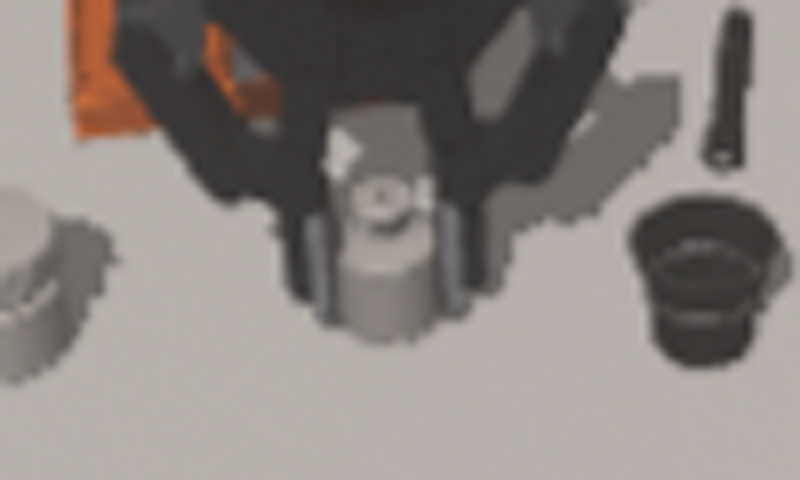

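```bash
python3 -m handwheel '[[40,[0,0,0],0],[40,[0,0,-2],0],[40,[0,0,-2],0],[40,[0,0,-1],0],[24,[0,0,0],0],[24,[0,0,0],0],[24,[0,0,0],0],[24,[0,0,0],0],[24,[0,0,0],0]]' 60;  python3 go.py 551 -166 2 0;python3 -m handwheel '[[24,[0,0,0],0],[24,[0,0,-5],0],[24,[0,0,-10],0],[24,[0,0,-10],0],[24,[0,0,-10],0],[24,[0,0,-10],0],[24,[0,0,0],0]]';python3 go.py 461.7 -385.4 60 -2.3
python3 - <<'E'
from bench import *
import cv2
p,d=camera("side");cv2.imwrite("pics/s6.png",cv2.resize(p[160:240,250:350,::-1],None,fx=7,fy=7,interpolation=cv2.INTER_CUBIC))
E
```

```text
time_s: 10.7
eef_pos: [0.5518, -0.1668, 0.0004]
tool_rot: [[1.0, 0.006, -0.006], [0.006, -1.0, -0.01], [-0.006, 0.01, -1.0]]
contact_force: [-0.3, 0.3, 1.7]
gripper_width: 0.0271
t 10.7 at [ 5.518e+02 -1.668e+02  4.000e-01] shift [-0.8 -0.8 -1.6] yaw 0.3 turn 0.3 tilt [-0.006 -0.01 ] F [-0.3  0.3  1.7] w 27.1
time_s: 11.4
eef_pos: [0.5522, -0.1664, 0.0499]
tool_rot: [[1.0, 0.005, -0.006], [0.005, -1.0, -0.01], [-0.006, 0.01, -1.0]]
contact_force: [0.2, 0.0, -1.8]
gripper_width: 0.027
t 11.4 at [ 552.2 -166.4   49.9] shift [-91.8 218.6  -7.5] yaw 0.3 turn 2.6 tilt [-0.006 -0.01 ] F [ 0.2  0.  -1.8] w 27.0
```

View pics/s6.png

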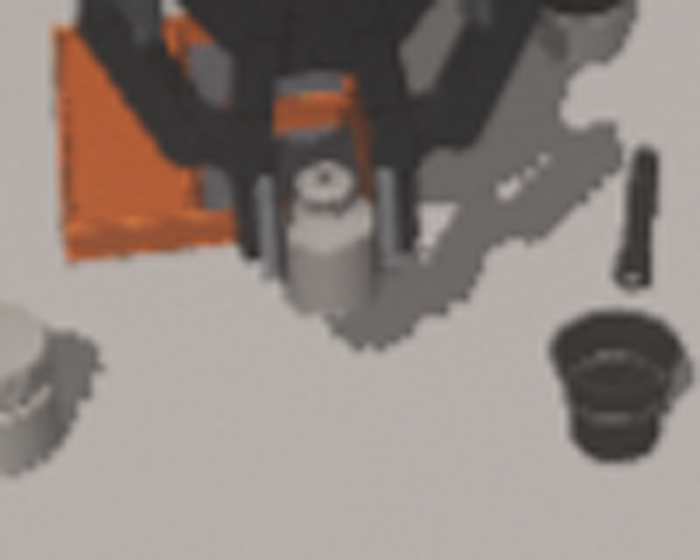

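Weight lifted: wrist load 1.8 N, and it hangs upright between the pads with the tips about 14 mm above its base. Next, over to blue compartment B−.

```bash
python3 -m handwheel '[[24,[-6,15,-2],0.5],[24,[-10,24,-1],0.5],[24,[-10,24,-1],0.5],[24,[-10,24,-1],0.5],[24,[-10,24,-1],0.5],[24,[-10,24,-1],0],[24,[-10,24,-1],0],[24,[-10,24,0],0],[24,[-8,18,0],0],[24,[-4,8,0],0]]';python3 -m handwheel '[[24,[-4,9,0],0],[24,[0,0,0],0]]'; python3 go.py 461.7 -385.4 20 -2.3
```

```text
time_s: 12.45
eef_pos: [0.4501, -0.3836, 0.058]
tool_rot: [[0.999, -0.041, -0.011], [-0.041, -0.999, -0.01], [-0.01, 0.01, -1.0]]
contact_force: [-0.1, 0.1, -2.6]
gripper_width: 0.0269
time_s: 12.65
eef_pos: [0.444, -0.3941, 0.0579]
tool_rot: [[0.999, -0.044, -0.011], [-0.044, -0.999, -0.01], [-0.011, 0.01, -1.0]]
contact_force: [-0.4, -0.2, -2.5]
gripper_width: 0.027
t 12.7 at [ 444.  -394.1   57.9] shift [17.7 -9.8 37.6] yaw -2.5 turn -0.2 tilt [-0.011 -0.01 ] F [-0.4 -0.2 -2.5] w 27.0
```

```bash
python3 -m handwheel '[[24,[6,-4,0],0],[24,[7,-4,4],0],[24,[4,-2,8],0],[24,[1,0,8],0],[24,[0,0,5],0],[24,[0,0,0],0]]'; python3 go.py 461.7 -385.4 5 -2.3
python3 - <<'E'
from bench import *
import numpy as np
from h import *
c=calibration("wrist");p,d=camera("wrist"); cv2.imwrite("pics/w7.png",p[:,:,::-1]);np.savez("pics/w7.npz",p=p,d=d,**c)
W=cloud(d,c);q=p.astype(int);x,y,z=np.moveaxis(W,-1,0)
for col,m in (("blue",(q[...,2]>q[...,0]+25)),):
    m=m&(d>0)&(z>.011)&(z<.02); print(m.sum(), np.percentile(x[m],[1,99]),np.percentile(y[m],[1,99]))
    for yy in np.arange(-.29,-.43,-.01):
        k=m&(abs(y-yy)<.004); print("%.2f"%yy,k.sum(),np.histogram(x[k],bins=np.arange(.38,.512,.004))[0])
E
```

```text
time_s: 13.25
eef_pos: [0.4666, -0.3797, 0.029]
tool_rot: [[0.999, -0.038, -0.012], [-0.038, -0.999, -0.007], [-0.012, 0.008, -1.0]]
contact_force: [0.2, -0.3, -1.9]
gripper_width: 0.0275
t 13.2 at [ 466.6 -379.7   29. ] shift [-4.4  5.7 24.1] yaw -2.2 turn 0.1 tilt [-0.012 -0.007] F [ 0.2 -0.3 -1.9] w 27.5
6822 [0.38412636 0.49671674] [-0.41722775 -0.28466406]
-0.29 1603 [  0  18 123  23  18  24  29  34  34  37  43  50  93  95  54  56  57  62
  61  66  66  57  65  63  61  62  66  60  82  44   0   0]
-0.30 378 [  0  28 100   0   1   1   1   1   0   2   1   1  80  46   0   0   0   0
   0   0   0   0   0   0   0   0   0   0  66  50   0   0]
-0.31 357 [ 0 44 80  1  2  2  1  1  1  2  1  0 90 23  0  0  0  0  0  0  0  0  0  0
  0  0  0  0 76 33  0  0]
-0.32 345 [  0  48  71   2   1   0   1   3   3   0   0   1 108   6   0   0   0   0
   0   0   0   0   0   0   0   0   0   0  82  19   0   0]
-0.33 319 [  0  66  40   1   1   1   2   1   1   1   2   1 106   0   0   0   0   0
   0   0   0   0   0   0   0   0   0   0  92   4   0   0]
-0.34 315 [ 0 90 23  2  1  2  1  0  1  3  1  3 99  0  0  0  0 
[... 322 characters left out ...]
  0  3  0  1  0  1 21 67  0  0  0  0  0  0  0  0  0  0  0
  0  0  0  7 77  0  0  0]
-0.38 260 [ 4 84  2  1  2  0  2  1  2  0  0 30 51  0  0  0  0  0  0  0  0  0  0  0
  0  0  0 22 59  0  0  0]
-0.39 177 [11 72  1  1  1  1  0  0  0  1  0 38 24  0  0  0  0  0  0  0  0  0  0  0
  0  0  0 10 17  0  0  0]
-0.40 82 [11 70  0  0  0  0  0  0  0  0  1  0  0  0  0  0  0  0  0  0  0  0  0  0
  0  0  0  0  0  0  0  0]
-0.41 55 [17 27  0  0  0  5  5  1  0  0  0  0  0  0  0  0  0  0  0  0  0  0  0  0
  0  0  0  0  0  0  0  0]
-0.42 108 [ 0  0  0  0  0  0  0  0  0  0  0  0  0  0  0  0 18 22  0  0  0  0  0  6
 44 18  0  0  0  0  0  0]
-0.43 0 [0 0 0 0 0 0 0 0 0 0 0 0 0 0 0 0 0 0 0 0 0 0 0 0 0 0 0 0 0 0 0 0]
```

View pics/w7.png

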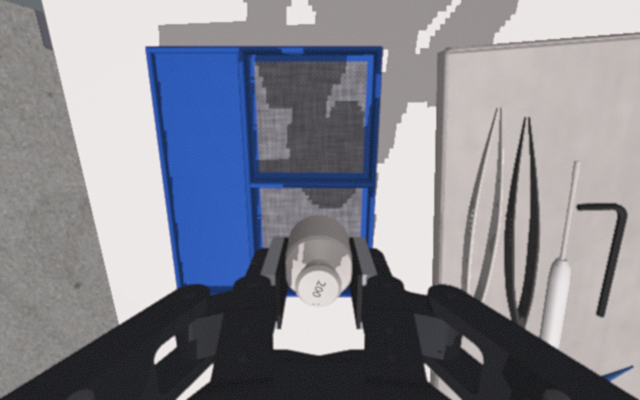

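The wrist view shows the upright weight (318,265) between the pads, heading into the lower square compartment (spanning columns 255–370). The measured walls give a compartment centre of about (461,-384), in agreement.

```bash
python3 -m handwheel '[[24,[-2.5,2.5,4],0],[24,[-1.5,2,5],0],[24,[-0.5,1,5],0],[24,[0,0,3],0],[24,[0,0,2],0],[24,[0,0,0],0]]'; python3 go.py 461.5 -384.5 4 -2.3
```

```text
time_s: 13.9
eef_pos: [0.4604, -0.3869, 0.0092]
tool_rot: [[0.999, -0.04, -0.011], [-0.04, -0.999, -0.008], [-0.011, 0.009, -1.0]]
contact_force: [0.7, 0.4, -2.0]
gripper_width: 0.0273
t 13.9 at [ 460.4 -386.9    9.2] shift [ 1.1 -2.5  5.2] yaw -2.3 turn 0.0 tilt [-0.011 -0.008] F [ 0.7  0.4 -2. ] w 27.3
```

```bash
python3 -m handwheel '[[24,[0.5,-1.2,1],0],[24,[0.3,-0.8,1.5],0],[24,[0,0,1],0],[24,[0,0,0.7],0],[24,[0,0,0],0]]'; python3 go.py 461.5 -384.5 3.5 -2.3
```

```text
time_s: 14.4
eef_pos: [0.4618, -0.3846, 0.0049]
tool_rot: [[0.999, -0.039, -0.011], [-0.039, -0.999, -0.008], [-0.011, 0.009, -1.0]]
contact_force: [-0.3, -0.3, -2.1]
gripper_width: 0.0271
t 14.4 at [ 461.8 -384.6    4.9] shift [-0.3 -0.1  1.4] yaw -2.2 turn 0.1 tilt [-0.011 -0.008] F [-0.3 -0.3 -2.1] w 27.1
```

```bash
python3 -m handwheel '[[24,[0,0,0.8],0],[24,[0,0,0.5],0],[24,[0,0,0],0]]'; python3 go.py 461.5 -384.5 3.5 -2.3;python3 -m handwheel '[[24,[0,0,0.6],0],[24,[0,0,0],0]]';python3 go.py 461.5 -384.5 3.5 -2.3
```

```text
time_s: 14.7
eef_pos: [0.4618, -0.3846, 0.0036]
tool_rot: [[0.999, -0.039, -0.011], [-0.039, -0.999, -0.008], [-0.01, 0.009, -1.0]]
contact_force: [-1.2, 0.3, -2.5]
gripper_width: 0.0272
t 14.7 at [ 461.8 -384.6    3.6] shift [-0.4 -0.1  0.1] yaw -2.2 turn 0.1 tilt [-0.011 -0.008] F [-1.2  0.3 -2.5] w 27.2
time_s: 14.9
eef_pos: [0.4619, -0.3849, 0.0035]
tool_rot: [[0.999, -0.039, -0.01], [-0.039, -0.999, -0.008], [-0.01, 0.009, -1.0]]
contact_force: [0.1, -0.0, -2.2]
gripper_width: 0.0275
t 14.9 at [ 461.9 -384.9    3.5] shift [-0.4 -0.3  0. ] yaw -2.3 turn 0.0 tilt [-0.01  -0.008] F [ 0.1 -0.  -2.2] w 27.5
```

```bash
for i in 1; do python3 -m handwheel '[[24,[0,0,1],0],[24,[0,0,0.5],0],[24,[0,0,0],0]]'; done; python3 go.py 461.5 -384.5 3.5 -2.3
```

```text
time_s: 15.2
eef_pos: [0.462, -0.385, 0.0036]
tool_rot: [[0.999, -0.04, -0.009], [-0.04, -0.999, -0.007], [-0.009, 0.008, -1.0]]
contact_force: [0.1, -0.9, -2.5]
gripper_width: 0.0274
t 15.2 at [ 462.  -385.     3.6] shift [-0.5 -0.5  0.1] yaw -2.3 turn 0.0 tilt [-0.009 -0.007] F [ 0.1 -0.9 -2.5] w 27.4
```

TCP z has stopped at 3.6 mm, which is where floor contact is expected, so I release by opening a little and then rise.

```bash
python3 -m handwheel '[[33,[0,0,0],0],[33,[0,0,0],0],[40,[0,0,-3],0],[40,[0,0,-8],0],[60,[0,0,-15],0],[60,[0,0,-25],0],[60,[0,0,-25],0],[60,[0,0,-10],0],[60,[0,0,0],0]]'; python3 go.py 445 -169 65 0
python3 - <<'E'
from bench import *
from h import *
c=calibration("wrist");p,d=camera("wrist"); blobs(dict(p=p,d=d,**c),lo=.02,box=(.4,.7,-.43,-.1))
E
```

```text
time_s: 16.1
eef_pos: [0.4629, -0.3852, 0.097]
tool_rot: [[0.999, -0.041, -0.008], [-0.041, -0.999, -0.009], [-0.007, 0.009, -1.0]]
contact_force: [-0.5, 0.7, -0.2]
gripper_width: 0.0597
t 16.1 at [ 462.9 -385.2   97. ] shift [ -26.5 -215.6   30.2] yaw -2.3 turn -2.3 tilt [-0.008 -0.009] F [-0.5  0.7 -0.2] w 59.7
zb 0.0008730949548594958
[318. 200.] 1518 zt 0.044 all [ 460.5 -383.2] [29. 29.] 88.3 top [ 460.6 -383.6] [17. 17.] [183. 176. 174.]
```

```bash
python3 -m handwheel '[[65,[-2,-15,0],-0.5],[65,[-3,-26,0],-0.6],[65,[-3,-26,0],-0.6],[65,[-3,-26,0],-0.6],[65,[-3,-26,0],0],[65,[-3,-26,3],0],[65,[-3,-26,5],0],[65,[-3,-24,5],0],[65,[-2,-12,5],0],[65,[0,0,0],0]]'; python3 go.py 445.5 -170 1.5 0
```

```text
time_s: 17.15
eef_pos: [0.4307, -0.1621, 0.0683]
tool_rot: [[1.0, 0.007, -0.021], [0.007, -1.0, -0.005], [-0.021, 0.005, -1.0]]
contact_force: [-0.2, -0.2, -0.3]
gripper_width: 0.0648
t 17.1 at [ 430.7 -162.1   68.3] shift [16.1  7.7 66.5] yaw 0.4 turn 0.4 tilt [-0.021 -0.005] F [-0.2 -0.2 -0.3] w 64.8
```

```bash
python3 -m handwheel '[[65,[6,3,0],0],[65,[5,3,3],0],[65,[3,1,5],0],[65,[0,0,0],0]]'; python3 go.py 445.5 -170 1.5 0
```

```text
time_s: 17.55
eef_pos: [0.4464, -0.1722, 0.0593]
tool_rot: [[1.0, 0.005, -0.021], [0.005, -1.0, -0.006], [-0.021, 0.006, -1.0]]
contact_force: [0.0, -0.2, -0.4]
gripper_width: 0.0651
t 17.6 at [ 446.4 -172.2   59.3] shift [ 0.3 -2.6 57.8] yaw 0.3 turn 0.3 tilt [-0.021 -0.006] F [ 0.  -0.2 -0.4] w 65.1
```

```bash
python3 -m handwheel '[[65,[0,-1.5,12],0],[65,[0,-1,15],0],[65,[0,0,15],0],[65,[0,0,9],0],[65,[0,0,5],0],[65,[0,0,0],0]]'; python3 go.py 445.5 -170 1.5 0;python3 -m handwheel '[[34,[0,0,0],0],[34,[0,0,0],0],[34,[0,0,0],0],[34,[0,0,0],0],[34,[0,0,0],0],[34,[0,0,0],0]]' 40;python3 go.py 445.5 -170 1.5 0
```

```text
time_s: 18.15
eef_pos: [0.4441, -0.1718, -0.0016]
tool_rot: [[1.0, 0.002, -0.022], [0.002, -1.0, -0.007], [-0.022, 0.007, -1.0]]
contact_force: [-0.5, 0.4, -0.1]
gripper_width: 0.0648
t 18.1 at [ 444.1 -171.8   -1.6] shift [ 1.3 -1.7 -3.2] yaw 0.1 turn 0.1 tilt [-0.022 -0.007] F [-0.5  0.4 -0.1] w 64.8
time_s: 18.75
eef_pos: [0.4453, -0.1719, 0.0001]
tool_rot: [[1.0, 0.002, -0.019], [0.002, -1.0, -0.007], [-0.019, 0.007, -1.0]]
contact_force: [0.7, -0.3, 0.4]
gripper_width: 0.0378
t 18.8 at [ 4.453e+02 -1.719e+02  1.000e-01] shift [ 0.2 -1.9 -1.4] yaw 0.1 turn 0.1 tilt [-0.019 -0.007] F [ 0.7 -0.3  0.4] w 37.8
```

```bash
python3 -m handwheel '[[34,[0,0,-4],0],[34,[0,0,-12],0],[34,[0,0,-20],0],[34,[0,0,-20],0],[34,[0,0,-8],0],[34,[0,0,0],0]]';python3 go.py 464.5 -320 50 -2.3
```

```text
time_s: 19.35
eef_pos: [0.4463, -0.1717, 0.0689]
tool_rot: [[1.0, 0.001, -0.019], [0.001, -1.0, -0.007], [-0.019, 0.007, -1.0]]
contact_force: [-0.1, -0.0, -1.2]
gripper_width: 0.0376
t 19.4 at [ 446.3 -171.7   68.9] shift [ 18.5 148.1  19.5] yaw 0.0 turn 2.3 tilt [-0.019 -0.007] F [-0.1 -0.  -1.2] w 37.6
```

```bash
python3 -m handwheel '[[34,[2,12,0],0.5],[34,[3,20,0],0.6],[34,[3,20,0],0.6],[34,[3,20,0],0.6],[34,[3,20,3],0],[34,[3,20,4],0],[34,[2,16,4],0],[34,[1,8,4],0],[34,[0,0,0],0]]'; python3 go.py 464.5 -320 20 -2.3
```

```text
time_s: 20.25
eef_pos: [0.4601, -0.3177, 0.048]
tool_rot: [[0.999, -0.043, -0.025], [-0.043, -0.999, -0.005], [-0.025, 0.006, -1.0]]
contact_force: [-0.1, 0.2, -0.4]
gripper_width: 0.0378
t 20.2 at [ 460.1 -317.7   48. ] shift [ 5.1  1.9 27.9] yaw -2.5 turn -0.2 tilt [-0.025 -0.005] F [-0.1  0.2 -0.4] w 37.8
```

```bash
python3 -m handwheel '[[34,[2,1,6],0],[34,[2,0.5,10],0],[34,[1,0,10],0],[34,[0,0,7],0],[34,[0,0,3],0],[34,[0,0,0],0]]'; python3 go.py 464.5 -320 3.1 -2.3
python3 - <<'E'
from bench import *
from h import *
c=calibration("wrist");p,d=camera("wrist"); W=cloud(d,c);q=p.astype(int);x,y,z=np.moveaxis(W,-1,0)
b=(q[...,2]>q[...,0]+25)&(d>0)&(z>.010)&(z<.02)
for lo,hi in((.415,.443),(.48,.51)):
    k=b&(x>lo)&(x<hi)&(y<-.295)&(y>-.325); print("wall x",np.median(x[k]),k.sum())
k=b&(x>.44)&(x<.485)&(y>-.31);print("top wall y",np.median(y[k]),k.sum())
k=(q.min(-1)>120)&(d>0)&(z>.037)&(z<.09)&(abs(x-.464)<.03)&(abs(y+.32)<.03); print("cap",k.sum(),[np.percentile(v[k],[2,98]).round(4) for v in(x,y,z)])
E
```

```text
time_s: 20.85
eef_pos: [0.4643, -0.3165, 0.0074]
tool_rot: [[0.999, -0.04, -0.027], [-0.041, -0.999, -0.003], [-0.027, 0.004, -1.0]]
contact_force: [-0.7, -0.3, -0.1]
gripper_width: 0.0375
t 20.9 at [ 464.3 -316.5    7.4] shift [0.4 3.4 4.3] yaw -2.3 turn -0.0 tilt [-0.027 -0.003] F [-0.7 -0.3 -0.1] w 37.5
wall x 0.42938068228044235 568
wall x 0.4953474003787442 280
top wall y -0.2873456978508662 775
cap 7389 [array([0.4474, 0.4814]), array([-0.3298, -0.2952]), array([0.0483, 0.0509])]
```

```bash
python3 -m handwheel '[[34,[-0.7,2.5,0],0],[34,[-0.5,2,1],0],[34,[0,0.5,1.5],0],[34,[0,0,1],0],[34,[0,0,1],0],[34,[0,0,0],0]]'; python3 go.py 463 -321 3.1 -2.3
```

```text
time_s: 21.5
eef_pos: [0.4634, -0.3225, 0.004]
tool_rot: [[0.999, -0.041, -0.025], [-0.041, -0.999, -0.004], [-0.025, 0.005, -1.0]]
contact_force: [0.2, 0.5, 0.1]
gripper_width: 0.0374
t 21.5 at [ 463.4 -322.5    4. ] shift [-0.4 -1.5  0.9] yaw -2.3 turn -0.0 tilt [-0.025 -0.004] F [0.2 0.5 0.1] w 37.4
```

```bash
python3 -m handwheel '[[34,[0,-0.5,1],0],[34,[0,0,1],0],[34,[0,0,0],0]]'; python3 go.py 463 -321 3.1 -2.3;  python3 -m handwheel '[[42,[0,0,0],0],[42,[0,0,0],0],[46,[0,0,-3],0],[50,[0,0,-8],0],[60,[0,0,-15],0],[60,[0,0,-25],0],[60,[0,0,-25],0],[60,[0,0,-10],0],[60,[0,0,0],0]]'; python3 go.py 656 -78 60 -9
python3 - <<'E'
from bench import *
from h import *
c=calibration("wrist");p,d=camera("wrist"); blobs(dict(p=p,d=d,**c),lo=.02,box=(.4,.7,-.45,-.1))
E
```

```text
time_s: 21.8
eef_pos: [0.4634, -0.3219, 0.0021]
tool_rot: [[0.999, -0.041, -0.025], [-0.041, -0.999, -0.004], [-0.024, 0.005, -1.0]]
contact_force: [-1.4, 0.6, 4.7]
gripper_width: 0.0375
t 21.8 at [ 463.4 -321.9    2.1] shift [-0.4 -0.9 -1. ] yaw -2.3 turn -0.0 tilt [-0.025 -0.004] F [-1.4  0.6  4.7] w 37.5
time_s: 22.7
eef_pos: [0.4656, -0.322, 0.0953]
tool_rot: [[0.999, -0.042, -0.024], [-0.042, -0.999, -0.004], [-0.024, 0.005, -1.0]]
contact_force: [-0.0, 0.3, -0.0]
gripper_width: 0.06
t 22.7 at [ 465.6 -322.    95.3] shift [ 180.9 -251.8   29.9] yaw -2.4 turn 6.6 tilt [-0.024 -0.004] F [-0.   0.3 -0. ] w 60.0
zb 6.598193625538185e-05
[318. 202.] 3149 zt 0.045 all [ 462.2 -318.2] [39. 39.] 78.1 top [ 462.5 -318.1] [39. 39.] [210. 202. 196.]
[619. 238.] 360 zt 0.023 all [ 675.5 -360. ] [38. 16.] 86.3 top [ 675.5 -360. ] [38. 16.] [172.  166.5 167. ]
[320. 283.] 1436 zt 0.045 all [ 460.7 -381.4] [27. 29.] 88.4 top [ 460.6 -383.2] [17. 17.] [150. 144. 143.]
```

White jar stands at (462,-318) with its top at 45 mm, and the weight is still upright. Now the nut driver.

```bash
python3 -m handwheel '[[50,[12,-15,0],1],[50,[20,-28,0],1],[50,[20,-28,0],1],[50,[20,-28,0],1],[50,[20,-28,0],1],[50,[20,-28,0],1],[50,[20,-28,0],1],[50,[16,-20,0],1],[50,[6,-10,0],0],[50,[0,0,0],0]]';  python3 go.py 656 -78 60 -10.5
python3 - <<'E'
from bench import *
from h import *
c=calibration("wrist");p,d=camera("wrist"); blobs(dict(p=p,d=d,**c),lo=.004,box=(.56,.71,-.15,-.02))
E
```

```text
time_s: 23.75
eef_pos: [0.643, -0.1189, 0.0798]
tool_rot: [[0.982, -0.188, -0.035], [-0.188, -0.982, -0.002], [-0.034, 0.009, -0.999]]
contact_force: [-0.8, -0.4, -0.4]
gripper_width: 0.0501
t 23.8 at [ 643.  -118.9   79.8] shift [  5.7 -42.8  19.2] yaw -10.9 turn -0.4 tilt [-0.035 -0.002] F [-0.8 -0.4 -0.4] w 50.1
zb -0.00045242052635213677
[186. 115.] 802 zt 0.015 all [564.8 -44.2] [48.  9.] 90.0 top [565.7 -44.4] [48.  9.] [122.  63.  29.]
[330. 137.] 1708 zt 0.012 all [655.1 -77. ] [75. 12.] 79.8 top [655.1 -77. ] [75. 12.] [48. 46. 45.]
```

```bash
python3 -m handwheel '[[30,[2,-14,5],0],[30,[2,-14,5],0],[30,[1,-10,5],0],[30,[0,-4,3],0],[30,[0,0,0],0]]';  python3 go.py 656.4 -78.3 -8 -10.2
```

```text
time_s: 24.3
eef_pos: [0.6526, -0.0796, 0.0595]
tool_rot: [[0.98, -0.193, -0.037], [-0.193, -0.981, -0.002], [-0.036, 0.009, -0.999]]
contact_force: [-0.6, -0.6, 0.4]
gripper_width: 0.0301
t 24.3 at [652.6 -79.6  59.5] shift [ 5.9 -2.6 67.3] yaw -11.2 turn -1.0 tilt [-0.037 -0.002] F [-0.6 -0.6  0.4] w 30.1
```

```bash
python3 -m handwheel '[[30,[2,-1,10],-0.5],[30,[2,-1,12],-0.5],[30,[1,0,12],0],[30,[0.5,0,10],0],[30,[0,0,7],0],[30,[0,0,0],0]]';  python3 go.py 656.4 -78.3 -8 -10.2
```

```text
time_s: 24.9
eef_pos: [0.6559, -0.0804, 0.003]
tool_rot: [[0.984, -0.176, -0.038], [-0.176, -0.984, -0.003], [-0.037, 0.009, -0.999]]
contact_force: [-0.3, 0.0, 0.9]
gripper_width: 0.0297
t 24.9 at [655.9 -80.4   3. ] shift [ 0.5 -2.2 11. ] yaw -10.2 turn 0.0 tilt [-0.038 -0.003] F [-0.3  0.   0.9] w 29.7
```

```bash
python3 -m handwheel '[[30,[0,-1,4],0],[30,[0,-0.5,3],0],[30,[0,0,2],0],[30,[0,0,0],0]]';  python3 go.py 656.4 -78.3 -8 -10.2;  python3 -m handwheel '[[5,[0,0,0],0],[5,[0,0,0],0],[5,[0,0,0],0],[5,[0,0,0],0],[5,[0,0,0],0],[5,[0,0,0],0]]' 40;python3 go.py 656.4 -78.3 -8 -10.2
```

```text
time_s: 25.3
eef_pos: [0.6562, -0.0792, -0.0062]
tool_rot: [[0.984, -0.177, -0.037], [-0.177, -0.984, -0.003], [-0.036, 0.009, -0.999]]
contact_force: [0.1, -0.5, -0.9]
gripper_width: 0.0303
t 25.3 at [656.2 -79.2  -6.2] shift [ 0.2 -0.9  1.8] yaw -10.2 turn 0.0 tilt [-0.037 -0.003] F [ 0.1 -0.5 -0.9] w 30.3
time_s: 25.9
eef_pos: [0.6567, -0.0791, -0.0053]
tool_rot: [[0.984, -0.176, -0.036], [-0.177, -0.984, -0.003], [-0.035, 0.009, -0.999]]
contact_force: [0.4, -0.4, -0.4]
gripper_width: 0.0088
t 25.9 at [656.7 -79.1  -5.3] shift [-0.3 -0.7  2.7] yaw -10.2 turn 0.0 tilt [-0.036 -0.003] F [ 0.4 -0.4 -0.4] w 8.8
```

```bash
python3 -m handwheel '[[5,[0,0,-4],0],[5,[0,0,-10],0],[5,[0,0,-15],0],[5,[0,0,-20],0],[5,[0,0,-20],0],[5,[0,0,-8],0],[5,[0,0,0],0]]';python3 go.py 410 -352 60 -2.3
python3 - <<'E'
from bench import *
from h import *
c=calibration("wrist");p,d=camera("wrist");cv2.imwrite("pics/w8.png",p[:,:,::-1])
E
```

```text
time_s: 26.6
eef_pos: [0.6602, -0.0794, 0.0795]
tool_rot: [[0.984, -0.177, -0.034], [-0.177, -0.984, -0.003], [-0.033, 0.009, -0.999]]
contact_force: [0.0, 0.3, -0.5]
gripper_width: 0.0086
t 26.6 at [660.2 -79.4  79.5] shift [-197.1  312.4   28.7] yaw -10.2 turn -7.9 tilt [-0.034 -0.003] F [ 0.   0.3 -0.5] w 8.6
```

View pics/w8.png

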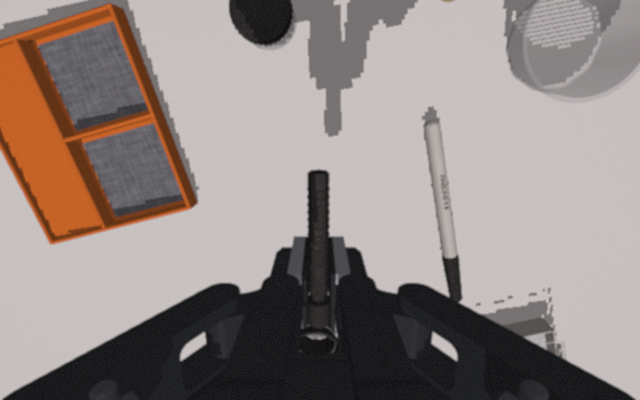

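Driver is held along the jaws' mid-line, level, with its socket end at (318,342). Carrying it to the groove.

```bash
python3 -m handwheel '[[5,[-8,13,0],-0.8],[5,[-15,24,0],-0.8],[5,[-17,26,0],-0.8],[5,[-17,26,0],-0.8],[5,[-17,26,0],-0.8],[5,[-17,26,0],-0.8],[5,[-17,26,0],-0.8],[5,[-17,26,0],-0.8],[5,[-17,26,0],-0.8],[5,[-10,20,0],-0.6]]'; python3 -m handwheel '[[5,[-10,16,0],0],[5,[-6,12,0],0],[5,[0,0,0],0]]'; python3 go.py 410 -352 40 -2.3
```

```text
time_s: 27.65
eef_pos: [0.4746, -0.3018, 0.0784]
tool_rot: [[0.999, -0.028, -0.043], [-0.028, -1.0, -0.001], [-0.043, 0.002, -0.999]]
contact_force: [0.9, 0.2, -1.3]
gripper_width: 0.0087
time_s: 27.95
eef_pos: [0.4539, -0.3327, 0.0779]
tool_rot: [[0.998, -0.032, -0.046], [-0.032, -0.999, -0.0], [-0.046, 0.002, -0.999]]
contact_force: [1.0, -0.1, 0.6]
gripper_width: 0.0085
t 27.9 at [ 453.9 -332.7   77.9] shift [-41.5  20.6  39.8] yaw -1.9 turn 0.4 tilt [-0.046 -0.   ] F [ 1.  -0.1  0.6] w 8.5
```

```bash
python3 -m handwheel '[[5,[-10,6,3],0],[5,[-13,7,6],0.3],[5,[-10,5,8],0],[5,[-6,3,8],0],[5,[-2,1,6],0],[5,[0,0,0],0]]'; python3 go.py 409.3 -354 5 -2.3
```

```text
time_s: 28.55
eef_pos: [0.4076, -0.3522, 0.0448]
tool_rot: [[0.998, -0.035, -0.048], [-0.035, -0.999, 0.001], [-0.048, 0.0, -0.999]]
contact_force: [-0.5, -0.5, 0.0]
gripper_width: 0.0088
t 28.6 at [ 407.6 -352.2   44.8] shift [ 3.6  1.8 39.7] yaw -2.0 turn 0.3 tilt [-0.048  0.001] F [-0.5 -0.5  0. ] w 8.8
```

```bash
python3 -m handwheel '[[5,[1.5,0.6,6],0],[5,[1,0.6,8],0],[5,[0.5,0,8],0],[5,[0.4,0,6],0],[5,[0,0,4],0],[5,[0,0,0],0]]'; python3 go.py 409.3 -354 5 -2.3
python3 - <<'E'
from bench import *
from h import *
c=calibration("wrist");p,d=camera("wrist"); W=cloud(d,c);q=p.astype(int);x,y,z=np.moveaxis(W,-1,0)
b=(q[...,2]>q[...,0]+25)&(d>0)&(z>.0115)&(z<.02)
for lo,hi in((.375,.395),(.42,.44)):
    for yy in(-.30,-.32):
        k=b&(x>lo)&(x<hi)&(abs(y-yy)<.01); print("wall x",yy,np.median(x[k]),k.sum())
k=(q.max(-1)<70)&(d>0)&(z>.012)&(z<.06)&(abs(x-.409)<.015)&(y>-.34)&(y<-.29); print("driver",k.sum(),[np.percentile(v[k],[2,50,98]).round(4) for v in(x,y,z)])
E
```

```text
time_s: 29.15
eef_pos: [0.4111, -0.3528, 0.0093]
tool_rot: [[0.998, -0.033, -0.048], [-0.033, -0.999, 0.001], [-0.048, 0.0, -0.999]]
contact_force: [-0.2, 1.2, 0.2]
gripper_width: 0.009
t 29.1 at [ 411.1 -352.8    9.3] shift [-1.5  1.2  4.4] yaw -1.9 turn 0.4 tilt [-0.048  0.001] F [-0.2  1.2  0.2] w 9.0
wall x -0.3 0.38850791170946053 290
wall x -0.32 0.3876804968083353 281
wall x -0.3 0.4309326259773475 319
wall x -0.32 0.4300841374257374 295
driver 1295 [array([0.4063, 0.4109, 0.4152]), array([-0.3393, -0.3257, -0.3132]), array([0.0203, 0.0237, 0.0254])]
```

```bash
python3 -m handwheel '[[5,[-1,0,1],0.3],[5,[-0.5,0,1.5],0],[5,[0,0,1.2],0],[5,[0,0,1],0],[5,[0,0,0],0]]'; python3 go.py 409.3 -353 4.7 -2.3
```

```text
time_s: 29.7
eef_pos: [0.4097, -0.3531, 0.0054]
tool_rot: [[0.998, -0.039, -0.046], [-0.039, -0.999, 0.001], [-0.046, 0.001, -0.999]]
contact_force: [-0.1, 0.1, -0.4]
gripper_width: 0.0087
t 29.7 at [ 409.7 -353.1    5.4] shift [-0.4 -0.1  0.7] yaw -2.2 turn 0.1 tilt [-0.046  0.001] F [-0.1  0.1 -0.4] w 8.7
```

```bash
python3 -m handwheel '[[5,[0,0,0.8],0],[5,[0,0,0.8],0],[5,[0,0,0],0]]'; python3 go.py 409.3 -353 4.7 -2.3;python3 -m handwheel '[[5,[0,0,0.8],0],[5,[0,0,0],0]]'; python3 go.py 409.3 -353 4.7 -2.3
```

```text
time_s: 30.0
eef_pos: [0.4098, -0.3531, 0.0041]
tool_rot: [[0.998, -0.039, -0.046], [-0.039, -0.999, 0.001], [-0.046, 0.001, -0.999]]
contact_force: [-1.7, 1.5, 3.6]
gripper_width: 0.0088
t 30.0 at [ 409.8 -353.1    4.1] shift [-0.5 -0.1 -0.5] yaw -2.2 turn 0.1 tilt [-0.046  0.001] F [-1.7  1.5  3.6] w 8.8
time_s: 30.2
eef_pos: [0.4098, -0.3531, 0.0042]
tool_rot: [[0.998, -0.039, -0.045], [-0.039, -0.999, 0.002], [-0.045, -0.0, -0.999]]
contact_force: [0.3, 0.0, 1.6]
gripper_width: 0.0089
t 30.2 at [ 409.8 -353.1    4.2] shift [-0.5 -0.1 -0.5] yaw -2.3 turn 0.0 tilt [-0.045  0.002] F [0.3 0.  1.6] w 8.9
```

Contact felt (3.6 N) at the expected height, so I release and rise.

```bash
python3 -m handwheel '[[14,[0,0,0],0],[16,[0,0,-1],0],[18,[0,0,-4],0],[20,[0,0,-10],0],[24,[0,0,-18],0],[40,[0,0,-25],0],[60,[0,0,-25],0],[60,[0,0,-10],0],[60,[0,0,0],0]]'; python3 go.py 637.5 -185.7 95 0
python3 - <<'E'
from bench import *
from h import *
c=calibration("wrist");p,d=camera("wrist");cv2.imwrite("pics/w9.png",p[:,:,::-1]); blobs(dict(p=p,d=d,**c),lo=.02,box=(.4,.7,-.45,-.1)); blobs(dict(p=p,d=d,**c),lo=.0155,box=(.39,.425,-.45,-.25))
E
```

```text
time_s: 31.1
eef_pos: [0.4138, -0.3536, 0.1031]
tool_rot: [[0.998, -0.04, -0.045], [-0.04, -0.999, 0.002], [-0.045, 0.0, -0.999]]
contact_force: [0.5, 0.7, -0.9]
gripper_width: 0.06
t 31.1 at [ 413.8 -353.6  103.1] shift [ 216.9 -176.8   -1.7] yaw -2.3 turn -2.3 tilt [-0.045  0.002] F [ 0.5  0.7 -0.9] w 60.0
zb 0.0003420697761643023
[399. 151.] 3303 zt 0.045 all [ 462.3 -318.2] [39. 39.] 61.8 top [ 462.3 -318.3] [39. 39.] [223. 218. 214.]
[390. 234.] 1087 zt 0.044 all [ 459.7 -381.4] [29. 26.] 19.8 top [ 459.2 -380.8] [18. 12.] [148. 143. 141.]
[319. 235.] 146 zt 0.022 all [ 407.8 -381.3] [13.  9.] 88.0 top [ 407.8 -381.3] [13.  9.] [57. 55. 54.]
zb -0.00044836612527894885
[319. 193.] 1315 zt 0.022 all [ 409.1 -351. ] [75. 11.] 88.0 top [ 409.1 -351. ] [75. 11.] [55. 54. 55.]
```

View pics/w9.png

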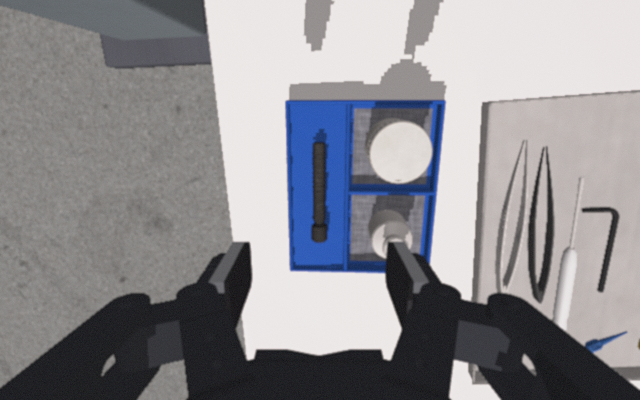

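Blue kit complete: the driver lies flat in the groove at (409,-351) with its top at 22 mm, and the jar and weight stand in their squares. Next the loupe.

```bash
python3 -m handwheel '[[65,[12,-9,0],-0.6],[65,[22,-18,0],-0.6],[65,[24,-20,0],-0.6],[65,[24,-20,0],-0.5],[65,[24,-20,0],0],[65,[24,-20,0],0],[65,[24,-20,0],0],[65,[24,-18,0],0],[65,[18,-14,0],0],[65,[0,0,0],0]]';  python3 go.py 637.3 -185.8 60 0
python3 - <<'E'
from bench import *
from h import *
c=calibration("wrist");p,d=camera("wrist"); blobs(dict(p=p,d=d,**c),lo=.01,box=(.56,.71,-.25,-.1))
E
```

```text
time_s: 32.15
eef_pos: [0.6184, -0.1798, 0.0806]
tool_rot: [[0.998, 0.007, -0.058], [0.007, -1.0, 0.008], [-0.058, -0.008, -0.998]]
contact_force: [-1.1, -0.3, -0.5]
gripper_width: 0.0649
t 32.1 at [ 618.4 -179.8   80.6] shift [20.   6.3 19.4] yaw 0.4 turn 0.4 tilt [-0.058  0.008] F [-1.1 -0.3 -0.5] w 64.9
zb -0.00045419607557863604
[354. 227.] 2114 zt 0.034 all [ 635.7 -184.4] [40. 41.] 2.1 top [ 635.7 -184.4] [40. 41.] [28. 27. 27.]
```

Tool tilt about world y has crept to 3.3°. Turning the jaws to lie along world y puts that tilt about the jaw axis, so held parts stay upright. I turn 90° above the loupe.

```bash
python3 -m handwheel '[[65,[0,0,0],8.5],[65,[0,0,0],8.5],[65,[0,0,0],8.5],[65,[0,0,0],8.5],[65,[0,0,0],8.5],[65,[0,0,0],8.5],[65,[0,0,0],8.5],[65,[0,0,0],8.5],[65,[0,0,0],8.5],[65,[0,0,0],8.5]]';  python3 -m handwheel '[[65,[0,0,0],4],[65,[0,0,0],0]]'; python3 go.py 637 -185.7 50 -90
```

```text
time_s: 33.2
eef_pos: [0.608, -0.1849, 0.0735]
tool_rot: [[0.071, -0.995, -0.069], [-0.997, -0.072, 0.01], [-0.015, 0.068, -0.998]]
contact_force: [-0.3, 0.5, -0.2]
gripper_width: 0.0651
time_s: 33.4
eef_pos: [0.6062, -0.1858, 0.0719]
tool_rot: [[-0.008, -0.997, -0.072], [-1.0, 0.007, 0.009], [-0.009, 0.072, -0.997]]
contact_force: [-0.7, -0.6, -0.5]
gripper_width: 0.0652
t 33.4 at [ 606.2 -185.8   71.9] shift [ -0.1 -32.3  19.6] yaw -90.4 turn -0.4 tilt [-0.072  0.009] F [-0.7 -0.6 -0.5] w 65.2
```

```bash
python3 -m handwheel '[[65,[0,-10,0],0],[65,[0,-12,3],0],[65,[0,-9,6],0],[65,[0,-3,6],0],[65,[0,0,0],0]]'; python3 go.py 637 -185.7 0.5 -90
```

```text
time_s: 33.9
eef_pos: [0.6415, -0.1862, 0.0517]
tool_rot: [[-0.001, -0.997, -0.073], [-1.0, 0.001, 0.01], [-0.01, 0.073, -0.997]]
contact_force: [-0.7, 0.5, -0.7]
gripper_width: 0.065
t 33.9 at [ 641.5 -186.2   51.7] shift [-0.   0.8 51.4] yaw -90.1 turn -0.1 tilt [-0.073  0.01 ] F [-0.7  0.5 -0.7] w 65.0
```

```bash
python3 -m handwheel '[[65,[0,0,10],0],[65,[0,0,13],0],[65,[0,0,13],0],[65,[0,0,8],0],[65,[0,0,4],0],[65,[0,0,0],0]]'; python3 go.py 637 -185.7 0.5 -90
```

```text
time_s: 34.5
eef_pos: [0.6362, -0.1857, -0.0015]
tool_rot: [[-0.002, -0.997, -0.075], [-1.0, 0.001, 0.011], [-0.01, 0.075, -0.997]]
contact_force: [0.7, -0.1, 0.5]
gripper_width: 0.065
t 34.5 at [ 636.2 -185.7   -1.5] shift [-0.  -0.6 -2.1] yaw -90.1 turn -0.1 tilt [-0.075  0.011] F [ 0.7 -0.1  0.5] w 65.0
```

```bash
python3 -m handwheel '[[30,[0,0,-1],0],[30,[0,0,0],0],[30,[0,0,0],0],[30,[0,0,0],0],[30,[0,0,0],0],[30,[0,0,0],0]]' 30; python3 go.py 637 -185.7 0.5 -90; python3 -m handwheel '[[30,[0,0,-3],0],[30,[0,0,-8],0],[30,[0,0,-14],0],[30,[0,0,-14],0],[30,[0,0,-10],0],[30,[0,0,0],0]]'; python3 go.py 533.5 -37 50 -85.1;python3 - <<'E'
from bench import *
import cv2
p,d=camera("side");cv2.imwrite("pics/s7.png",cv2.resize(p[140:250,270:400,::-1],None,fx=5,fy=5,interpolation=cv2.INTER_CUBIC))
E
```

```text
time_s: 35.1
eef_pos: [0.6372, -0.186, 0.0011]
tool_rot: [[-0.002, -0.997, -0.072], [-1.0, 0.001, 0.01], [-0.01, 0.072, -0.997]]
contact_force: [-0.0, -0.4, 0.1]
gripper_width: 0.0383
t 35.1 at [ 637.2 -186.     1.1] shift [-0.3  0.1  0.7] yaw -90.1 turn -0.1 tilt [-0.072  0.01 ] F [-0.  -0.4  0.1] w 38.3
time_s: 35.7
eef_pos: [0.6415, -0.187, 0.0557]
tool_rot: [[-0.002, -0.997, -0.071], [-1.0, 0.001, 0.01], [-0.009, 0.071, -0.997]]
contact_force: [-0.2, -0.5, -0.1]
gripper_width: 0.038
t 35.7 at [ 641.5 -187.    55.7] shift [-149.8  107.5   14.8] yaw -90.1 turn -5.0 tilt [-0.071  0.01 ] F [-0.2 -0.5 -0.1] w 38.0
```

View pics/s7.png

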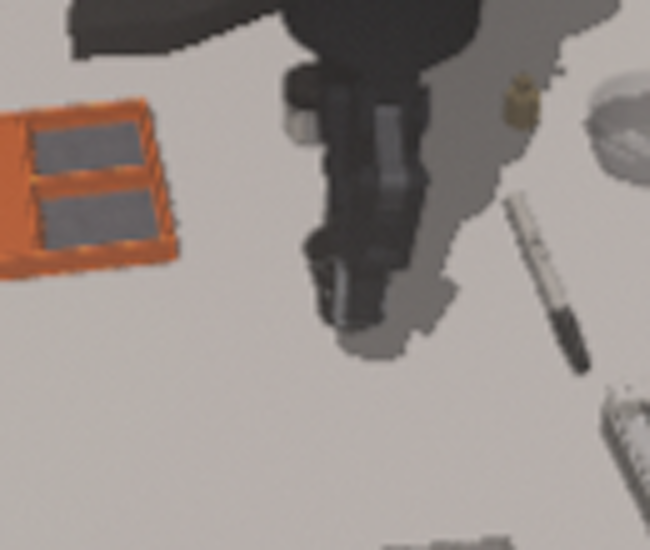

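The side view shows the loupe lifted at (320,280), partly behind the near finger. Next I measure its rim plane with the wrist depth.

```bash
cat > rim.py <<'E'
from bench import *
from h import *
import sys
s=manip.state();c=calibration("wrist");p,d=camera("wrist");np.savez("pics/rim.npz",p=p,d=d,**c);W=cloud(d,c)*1000;T=(W-s["eef_pos"]*1000)
h=float(sys.argv[1])  # expected height of top relative to TCP
m=(d>0)&(np.hypot(T[...,0],T[...,1])<26)&(abs(T[...,1])<19)&(abs(T[...,2]-h)<9)
X=W[m]; A=np.c_[X[:,:2]-X[:,:2].mean(0),np.ones(len(X))]; w=np.ones(len(X),bool)
for _ in range(8):
    k=np.linalg.lstsq(A[w],X[w,2],rcond=None)[0]; w=abs(X[:,2]-A@k)<1.5
print(len(X),w.sum(),"slope dz/dx,dz/dy",k[:2].round(3),"z",k[2].round(1),"inlier x",np.percentile(X[w,0],[1,99]).round(1),"y",np.percentile(X[w,1],[1,99]).round(1),"TCP",(s["eef_pos"]*1000).round(1))
E
python3 rim.py 33
```

```text
3696 1337 slope dz/dx,dz/dy [0.098 0.052] z 86.5 inlier x [621.9 660.4] y [-205.5 -168.1] TCP [ 641.3 -186.8   55. ]
```

```bash
python3 -m handwheel '[[30,[-8,6,-1],-0.6],[30,[-16,10,-1],-0.6],[30,[-18,12,-1],-0.7],[30,[-18,12,-1],-0.7],[30,[-18,12,-1],-0.6],[30,[-18,12,-1],-0.6],[30,[-18,12,-1],-0.6],[30,[-16,10,-1],-0.6],[30,[-10,6,-1],0],[30,[0,0,0],0]]'; python3 go.py 534.5 -38 20 -85.1
```

```text
time_s: 36.8
eef_pos: [0.5315, -0.0411, 0.0673]
tool_rot: [[0.095, -0.992, -0.083], [-0.995, -0.096, 0.012], [-0.02, 0.081, -0.996]]
contact_force: [0.4, -0.6, -1.1]
gripper_width: 0.0381
t 36.8 at [531.5 -41.1  67.3] shift [-1.8 -7.1 46.9] yaw -84.6 turn 0.5 tilt [-0.083  0.012] F [ 0.4 -0.6 -1.1] w 38.1
```

```bash
python3 -m handwheel '[[30,[-0.6,-3,7],0.3],[30,[-0.6,-2,9],0],[30,[-0.4,-2,10],0],[30,[0,0,9],0],[30,[0,0,7],0],[30,[0,0,0],0]]'; python3 go.py 534.5 -38 4 -85.1; python3 rim.py 33
python3 - <<'E'
from h import *
f=np.load("pics/rim.npz");W=cloud(f["d"],f);q=f["p"].astype(int);x,y,z=np.moveaxis(W*1000,-1,0)
b=(q[...,0]>q[...,2]+40)&(f["d"]>0)&(z>11)&(z<18)
# to tray frame (nominal 508.8,-6, 4.9 deg); wall lines
a=np.radians(4.9);u=(x-508.8)*np.cos(a)+(y+6)*np.sin(a);v=-(x-508.8)*np.sin(a)+(y+6)*np.cos(a)
for n,k in(("div x(-11)",(abs(u+11)<6)&(v<-8)&(v>-60)),("outer x(54)",(abs(u-54)<6)&(v<-8)&(v>-60)),("mid y(0)",(abs(v)<6)&(u>-5)&(u<48)),("out y(-65)",(abs(v+65)<6)&(u>-5)&(u<48))): print(n,k[b].sum(),np.median((u if "x" in n else v)[b&k]))
E
```

```text
time_s: 37.4
eef_pos: [0.5347, -0.0396, 0.0195]
tool_rot: [[0.088, -0.992, -0.085], [-0.996, -0.09, 0.011], [-0.019, 0.083, -0.996]]
contact_force: [-0.7, -0.5, -0.3]
gripper_width: 0.0381
t 37.4 at [534.7 -39.6  19.5] shift [-1.3 -1.2 15.5] yaw -84.9 turn 0.2 tilt [-0.085  0.011] F [-0.7 -0.5 -0.3] w 38.1
3740 1335 slope dz/dx,dz/dy [0.087 0.062] z 50.9 inlier x [515.6 554.2] y [-58.4 -21. ] TCP [534.7 -39.6  19.5]
div x(-11) 0 nan
outer x(54) 725 53.484164266577494
mid y(0) 387 -0.4680917320452256
out y(-65) 310 -64.79733437641858
  return _methods._mean(a, axis=axis, dtype=dtype,
  ret = ret.dtype.type(ret / rcount)
```

```bash
python3 -m handwheel '[[30,[-1.5,0.5,3],0],[30,[-1,0.5,4],0],[30,[-0.5,0,4],0],[30,[0,0,2],0],[30,[0,0,0],0]]'; python3 go.py 532.7 -37 4 -85.1
```

```text
time_s: 37.95
eef_pos: [0.5328, -0.0365, 0.0067]
tool_rot: [[0.088, -0.993, -0.083], [-0.996, -0.089, 0.011], [-0.019, 0.082, -0.996]]
contact_force: [-0.3, 0.1, -0.8]
gripper_width: 0.0381
t 38.0 at [532.8 -36.5   6.7] shift [ 0.6 -0.1  2.7] yaw -84.9 turn 0.2 tilt [-0.083  0.011] F [-0.3  0.1 -0.8] w 38.1
```

```bash
python3 -m handwheel '[[30,[0,0,0.8],0],[30,[0,0,0.8],0],[30,[0,0,0.8],0],[30,[0,0,0],0]]'; python3 go.py 532.7 -37 4 -85.1;  python3 -m handwheel '[[30,[0,0,0.7],0],[30,[0,0,0.7],0],[30,[0,0,0],0]]'; python3 go.py 532.7 -37 4 -85.1; python3 rim.py 31
```

```text
time_s: 38.35
eef_pos: [0.5328, -0.0364, 0.0044]
tool_rot: [[0.088, -0.993, -0.083], [-0.996, -0.09, 0.012], [-0.019, 0.081, -0.997]]
contact_force: [0.1, 0.4, 0.3]
gripper_width: 0.0381
t 38.4 at [532.8 -36.4   4.4] shift [0.6 0.1 0.4] yaw -84.9 turn 0.2 tilt [-0.083  0.012] F [0.1 0.4 0.3] w 38.1
time_s: 38.65
eef_pos: [0.5329, -0.0364, 0.0032]
tool_rot: [[0.088, -0.993, -0.082], [-0.996, -0.089, 0.012], [-0.019, 0.081, -0.997]]
contact_force: [-0.7, 0.7, 2.5]
gripper_width: 0.0384
t 38.6 at [532.9 -36.4   3.2] shift [ 0.5  0.3 -0.7] yaw -84.9 turn 0.2 tilt [-0.082  0.012] F [-0.7  0.7  2.5] w 38.4
4122 1290 slope dz/dx,dz/dy [0.105 0.058] z 34.1 inlier x [514.  552.3] y [-55.2 -18. ] TCP [532.9 -36.4   3.2]
```

```bash
python3 -m handwheel '[[43,[0,0,0],0],[44,[0,0,0],0],[46,[0,0,-3],0],[50,[0,0,-8],0],[50,[0,0,-15],0],[50,[0,0,-25],0],[50,[0,0,-25],0],[50,[0,0,-10],0],[50,[0,0,0],0]]'; python3 go.py 648.5 38 60 -85
python3 - <<'E'
from bench import *
from h import *
c=calibration("wrist");p,d=camera("wrist");cv2.imwrite("pics/w10.png",p[:,:,::-1]); blobs(dict(p=p,d=d,**c),lo=.02,box=(.4,.7,-.2,.15))
E
```

```text
time_s: 39.6
eef_pos: [0.5404, -0.0382, 0.0963]
tool_rot: [[0.087, -0.993, -0.082], [-0.996, -0.088, 0.011], [-0.018, 0.08, -0.997]]
contact_force: [-0.0, -0.3, -1.0]
gripper_width: 0.05
t 39.6 at [540.4 -38.2  96.3] shift [ -65.8 -117.    28.2] yaw -85.0 turn -0.0 tilt [-0.082  0.011] F [-0.  -0.3 -1. ] w 50.0
zb -0.0003771292018556551
[202.  17.] 2225 zt 0.037 all [640.2  38.3] [21. 33.] 9.0 top [639.7  38.8] [20. 33.] [46. 44. 43.]
[ 59. 146.] 2842 zt 0.022 all [560.1 139.9] [89. 20.] 0.0 top [560.1 139.9] [89. 20.] [59. 57. 58.]
[315. 215.] 1637 zt 0.037 all [531.5 -35.5] [41. 41.] 30.9 top [531.5 -35.5] [41. 41.] [37. 36. 36.]
```

View pics/w10.png

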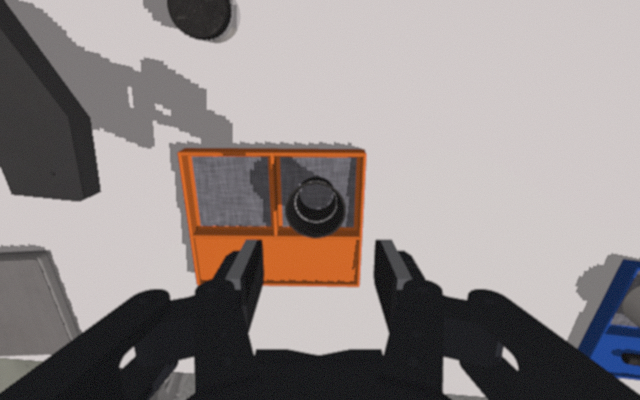

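Loupe stands upright in the right-hand orange compartment at (531.5,-35.5), with its top at 37 mm. Last part: the black jar.

```bash
python3 -m handwheel '[[52,[-5,-10,0],0],[52,[-8,-15,0],0],[52,[-9,-17,0],0],[52,[-9,-17,0],0],[52,[-9,-17,0],0],[52,[-9,-17,0],0],[52,[-8,-14,0],0],[52,[-5,-8,0],0],[52,[0,0,0],0]]'; python3 go.py 648.3 38 50 -85;python3 - <<'E'
from bench import *
from h import *
c=calibration("wrist");p,d=camera("wrist"); blobs(dict(p=p,d=d,**c),lo=.02,box=(.58,.72,-.05,.15))
E
```

```text
time_s: 40.55
eef_pos: [0.6566, 0.0446, 0.0774]
tool_rot: [[0.091, -0.992, -0.092], [-0.996, -0.093, 0.012], [-0.02, 0.09, -0.996]]
contact_force: [-0.4, -0.8, -0.0]
gripper_width: 0.0521
t 40.5 at [656.6  44.6  77.4] shift [ 6.4  6.3 28. ] yaw -84.8 turn 0.2 tilt [-0.092  0.012] F [-0.4 -0.8 -0. ] w 52.1
zb -0.00047142801787974486
[215. 158.] 2843 zt 0.037 all [679.8 110. ] [33. 33.] 89.7 top [679.8 110. ] [33. 33.] [30. 87. 88.]
[326. 219.] 2391 zt 0.037 all [647.2  39.7] [33. 33.] 48.0 top [647.1  40. ] [33. 33.] [47. 45. 44.]
[173. 274.] 332 zt 0.022 all [589.2 147. ] [29. 13.] 32.8 top [589.2 147. ] [29. 13.] [62. 60. 60.]
```

```bash
python3 -m handwheel '[[52,[2,2,5],0],[52,[2,2,8],0],[52,[2,2,8],0],[52,[0,0,5],0],[52,[0,0,0],0]]'; python3 go.py 648.3 38.7 0 -85
```

```text
time_s: 41.1
eef_pos: [0.6452, 0.0355, 0.0493]
tool_rot: [[0.087, -0.992, -0.094], [-0.996, -0.089, 0.012], [-0.021, 0.092, -0.996]]
contact_force: [-0.0, 0.0, -0.5]
gripper_width: 0.0521
t 41.1 at [645.2  35.5  49.3] shift [-1.9 -7.9 48.9] yaw -85.0 turn 0.0 tilt [-0.094  0.012] F [-0.   0.  -0.5] w 52.1
```

```bash
python3 -m handwheel '[[52,[-1,-2,9],0],[52,[-0.5,-2,11],0],[52,[-0.3,-2,11],0],[52,[0,-1,8],0],[52,[0,0,5],0],[52,[0,0,0],0]]'; python3 go.py 648.3 38.7 0 -85
```

```text
time_s: 41.7
eef_pos: [0.648, 0.0389, 0.0003]
tool_rot: [[0.088, -0.992, -0.094], [-0.996, -0.089, 0.012], [-0.021, 0.093, -0.995]]
contact_force: [-1.1, -0.8, -0.2]
gripper_width: 0.0522
t 41.7 at [6.48e+02 3.89e+01 3.00e-01] shift [ 0.2 -0.3  0.3] yaw -85.0 turn 0.0 tilt [-0.094  0.012] F [-1.1 -0.8 -0.2] w 52.2
```

```bash
python3 -m handwheel '[[27,[0,0,0],0],[27,[0,0,0],0],[27,[0,0,0],0],[27,[0,0,0],0],[27,[0,0,0],0],[27,[0,0,0],0]]' 35; python3 go.py 648.3 38.7 0 -85; python3 -m handwheel '[[27,[0,0,-3],0],[27,[0,0,-8],0],[27,[0,0,-14],0],[27,[0,0,-14],0],[27,[0,0,-14],0],[27,[0,0,-8],0],[27,[0,0,0],0]]'; python3 go.py 528.5 28 50 -85.1; python3 rim.py 36
```

```text
time_s: 42.3
eef_pos: [0.6487, 0.0387, 0.0017]
tool_rot: [[0.088, -0.992, -0.093], [-0.996, -0.089, 0.013], [-0.021, 0.091, -0.996]]
contact_force: [0.2, 0.2, -0.2]
gripper_width: 0.0317
t 42.3 at [648.7  38.7   1.7] shift [0.  0.2 1.7] yaw -85.0 turn 0.0 tilt [-0.093  0.013] F [ 0.2  0.2 -0.2] w 31.7
time_s: 43.0
eef_pos: [0.6556, 0.0376, 0.0696]
tool_rot: [[0.087, -0.992, -0.09], [-0.996, -0.089, 0.013], [-0.021, 0.089, -0.996]]
contact_force: [0.1, -0.3, -1.0]
gripper_width: 0.0317
t 43.0 at [655.6  37.6  69.6] shift [ -1.2 125.2  30.9] yaw -85.0 turn 0.1 tilt [-0.09   0.013] F [ 0.1 -0.3 -1. ] w 31.7
5928 4581 slope dz/dx,dz/dy [-0.003  0.006] z 104.2 inlier x [639.9 670.2] y [21.2 53.2] TCP [655.6  37.6  69.6]
```

```bash
python3 -m handwheel '[[27,[0,8,0],0],[27,[0,14,0],0],[27,[0,17,0],0],[27,[0,17,0],0],[27,[0,17,0],0],[27,[0,17,0],0],[27,[0,14,0],0],[27,[0,8,0],0],[27,[0,0,0],0]]'; python3 go.py 527.8 27.2 20 -85.1
```

```text
time_s: 43.95
eef_pos: [0.5325, 0.0269, 0.075]
tool_rot: [[0.087, -0.991, -0.099], [-0.996, -0.088, 0.012], [-0.021, 0.098, -0.995]]
contact_force: [0.2, -0.2, 0.4]
gripper_width: 0.0317
t 44.0 at [532.5  26.9  75. ] shift [ 0.5 -0.8 55.2] yaw -85.0 turn 0.1 tilt [-0.099  0.012] F [ 0.2 -0.2  0.4] w 31.7
```

```bash
python3 -m handwheel '[[27,[0,0,8],0],[27,[0,0,11],0],[27,[0,0,11],0],[27,[0,0,10],0],[27,[0,0,8],0],[27,[0,0,4],0],[27,[0,0,0],0]]'; python3 go.py 527.8 27.2 4.7 -85.1; python3 rim.py 34.5
python3 - <<'E'
from h import *
f=np.load("pics/rim.npz");W=cloud(f["d"],f);q=f["p"].astype(int);x,y,z=np.moveaxis(W*1000,-1,0)
b=(q[...,0]>q[...,2]+40)&(f["d"]>0)&(z>11)&(z<18)
a=np.radians(4.9);u=(x-508.8)*np.cos(a)+(y+6)*np.sin(a);v=-(x-508.8)*np.sin(a)+(y+6)*np.cos(a)
for n,k in(("outer x(54)",(abs(u-54)<6)&(v>8)&(v<60)),("mid y(0)",(abs(v)<6)&(u>-5)&(u<48)),("out y(65)",(abs(v-65)<6)&(u>-5)&(u<48))): print(n,k[b].sum(),np.median((u if "x" in n else v)[b&k]))
E
```

```text
time_s: 44.65
eef_pos: [0.5277, 0.0275, 0.0169]
tool_rot: [[0.087, -0.991, -0.101], [-0.996, -0.089, 0.011], [-0.02, 0.099, -0.995]]
contact_force: [-0.1, -0.3, -0.6]
gripper_width: 0.0319
t 44.6 at [527.7  27.5  16.9] shift [ 0.6 -1.3 12.1] yaw -85.0 turn 0.1 tilt [-0.101  0.011] F [-0.1 -0.3 -0.6] w 31.9
5992 4591 slope dz/dx,dz/dy [-0.011  0.004] z 51.5 inlier x [512.2 542.6] y [11.1 43.1] TCP [527.7  27.5  16.9]
outer x(54) 750 53.54587022431622
mid y(0) 383 0.33398102064460233
out y(65) 397 64.58142838206201
```

```bash
python3 -m handwheel '[[27,[0,0,3],0],[27,[0,-0.5,4],0],[27,[0,-0.5,3],0],[27,[0,0,1.5],0],[27,[0,0,0],0]]'; python3 go.py 527.8 27.8 4.7 -85.1
```

```text
time_s: 45.2
eef_pos: [0.5285, 0.0279, 0.0055]
tool_rot: [[0.088, -0.991, -0.099], [-0.996, -0.089, 0.011], [-0.02, 0.097, -0.995]]
contact_force: [0.1, 0.7, -0.5]
gripper_width: 0.0318
t 45.2 at [528.5  27.9   5.5] shift [0.1 0.6 0.9] yaw -85.0 turn 0.1 tilt [-0.099  0.011] F [ 0.1  0.7 -0.5] w 31.8
```

```bash
python3 -m handwheel '[[27,[0,0,0.8],0],[27,[0,0,0.8],0],[27,[0,0,0],0]]'; python3 go.py 527.8 27.8 4.7 -85.1; python3 -m handwheel '[[27,[0,0,0.7],0],[27,[0,0,0],0]]'; python3 go.py 527.8 27.8 4.7 -85.1
```

```text
time_s: 45.5
eef_pos: [0.5284, 0.0279, 0.004]
tool_rot: [[0.088, -0.991, -0.099], [-0.996, -0.089, 0.011], [-0.02, 0.097, -0.995]]
contact_force: [-0.5, 0.3, -0.6]
gripper_width: 0.0316
t 45.5 at [528.4  27.9   4. ] shift [ 0.1  0.7 -0.7] yaw -85.0 turn 0.1 tilt [-0.099  0.011] F [-0.5  0.3 -0.6] w 31.6
time_s: 45.7
eef_pos: [0.5284, 0.0279, 0.0037]
tool_rot: [[0.087, -0.991, -0.098], [-0.996, -0.089, 0.012], [-0.02, 0.097, -0.995]]
contact_force: [-0.6, 0.0, 1.7]
gripper_width: 0.0319
t 45.7 at [528.4  27.9   3.7] shift [ 0.   0.8 -1. ] yaw -85.0 turn 0.1 tilt [-0.098  0.012] F [-0.6  0.   1.7] w 31.9
```

```bash
python3 -m handwheel '[[37,[0,0,0],0],[37,[0,0,0],0],[40,[0,0,-3],0],[42,[0,0,-8],0],[42,[0,0,-15],0],[42,[0,0,-25],0],[42,[0,0,-30],0],[50,[0,0,-30],0],[60,[0,0,-30],0],[60,[0,0,-30],0]]'; python3 -m handwheel '[[60,[0,20,-30],0],[60,[0,20,-30],0],[60,[0,20,-30],0],[60,[0,0,0],0]]'
python3 - <<'E'
from bench import *
from h import *
p,d=camera("top");c=calibration("top");cv2.imwrite("pics/t11.png",cv2.resize(p[130:300,190:450,::-1],None,fx=3,fy=3,interpolation=cv2.INTER_CUBIC))
for n in("wrist","side"):
    c=calibration(n);p,d=camera(n);print(n); blobs(dict(p=p,d=d,**c),lo=.017,box=(.37,.77,-.43,.13))
print(manip.state()["contact_force"],manip.state()["eef_pos"])
E
```

```text
time_s: 46.7
eef_pos: [0.5441, 0.0244, 0.1836]
tool_rot: [[0.084, -0.991, -0.102], [-0.996, -0.086, 0.01], [-0.019, 0.101, -0.995]]
contact_force: [1.5, 0.5, 0.4]
gripper_width: 0.0598
time_s: 47.1
eef_pos: [0.4937, 0.014, 0.289]
tool_rot: [[0.079, -0.992, -0.097], [-0.997, -0.081, 0.011], [-0.018, 0.096, -0.995]]
contact_force: [1.1, -0.7, -0.9]
gripper_width: 0.0599
wrist
zb -0.00028040037518904616
[371. 109.] 609 zt 0.038 all [531.8 -35.4] [41. 40.] 52.5 top [531.8 -35.4] [41. 40.] [50. 48. 48.]
[314. 107.] 705 zt 0.040 all [527.8  27.3] [33. 32.] 50.1 top [527.6  27.4] [33. 32.] [53. 51. 50.]
[588. 184.] 1299 zt 0.045 all [ 462.7 -317.6] [38. 40.] 16.0 top [ 462.4 -317.7] [38. 39.] [210. 200. 196.]
[630. 188.] 467 zt 0.034 all [ 459.6 -377.2] [30. 20.] 11.5 top [ 458.3 -376.7] [29. 17.] [119. 114. 114.]
[592. 221.] 356 zt 0.022 all [ 409.6 -350.8] [75. 12.] 86.6 top [ 409.6 -350.8] [75. 12.] [53. 54. 53.]
side
zb -0.0014143934462022114
[342. 144.] 124 zt 0.037 all [681.4 106.9] [34. 33.] 51.0 top [680.7 110. ] [31. 36.] [ 59.  112.5 111. ]
[288. 169.] 342 zt 0.039 all [533.2  -7.3] [39. 99.] 1.1 top [533.2  -7.3] [39. 99.] [62. 57. 55.]
[251. 263.] 477 zt 0.045 all [ 465.4 -320. ] [40. 38.] 65.9 top [ 465.5 -319.8] [39. 38.] [154. 147. 141.]
[372. 284.] 274 zt 0.022 all [ 677.4 -383.5] [86. 17.] 87.2 top [ 677.4 -383.5] [86. 17.] [128. 123. 120.]
[220. 285.] 164 zt 0.022 all [ 412.5 -352.4] [75. 12.] 86.7 top [ 412.5 -352.4] [75. 12.] [56. 55. 55.]
[248. 293.] 296 zt 0.045 all [ 463.9 -386.9] [30. 26.] 15.3 top [ 463.1 -384.4] [16. 16.] [135.5 129.5 128. ]
[ 0.654161    0.00110222 -0.03222754] [0.49366309 0.01636676 0.28492646]
```

View pics/t11.png

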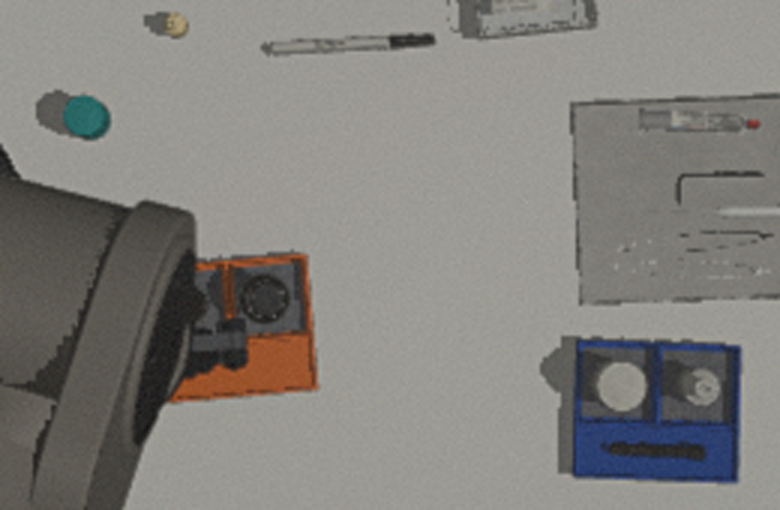

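The top view shows the blue kit complete: jar (620,385), weight (703,388), driver (655,450). The loupe is in the orange tray at (265,298), and the brass weight, marker and turquoise jar haven't moved. The arm hides the black jar from above, but the wrist depth places it upright at (527.7,27.3) with its top at 39 mm. The gripper touches nothing.

```bash
python3 -c "
from bench import manip
print(manip.hand_in())"
```

```text
the job is handed in; nothing more can be done
None
```

Both kits are made up and the job is handed in at about 47 s of the 112 s allowed; the hand-in gives no verdict.

**Blue tray:** the steel weight and the white-capped jar stand in separate compartments, and the nut driver lies flat along the groove. Their tops measured about 45, 45 and 22 mm, as expected for parts resting on the floor and the groove bed.

**Orange tray:** the loupe and the black-capped jar stand in separate compartments. Their tops measured about 37–38 mm and 39–40 mm.

**Left alone:** the brass weight, the marker and the turquoise jar are where they were in the final top picture.

**What failed or disagreed:**
- **Fingertip position:** the fingertips sat about 28 mm further back than the stated tool frame. The first grasp of the weight therefore closed round its knob, and the second caught only its shoulder. It stayed standing both times, and I worked to the measured offset from then on.
- **Weight release:** when I set down the weight, the wrist force showed no clear unloading, so I released it once the arm stopped descending at the expected height. For the other four parts, contact was felt at no more than 5 N.
- **Tool tilt:** the tool drifted to about 5.7° of tilt during the moves. For the last two parts I turned the jaws so this would not tilt them. The loupe's rim still read about 5° off level while held, but it checked upright after release.
- **Final views:** the arm hid the black jar in the last top picture, so its position rests on the wrist depth. The last wrist reading of the weight was low (34 mm) because it was at the picture's edge; the side camera gave 45 mm.

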